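# Set out the stacked topping tins at the crepe stand

### The arm

A 6-joint arm with a two-finger parallel gripper is mounted at the origin on the work surface. World frame = base frame: x ahead of the robot, y to its left, z up, the work surface at z = 0. Lengths are in mm, angles in degrees, forces in N, time in s.
With the tool pointing down it reaches from about 350 to 850 mm from the base axis. Payload 8.1 kg.
Tool frame: the origin (TCP) lies on the centre line of the jaws, within the pads' length; the fingertips stand r.tip_extent ahead of it and the grasp point (between the pads) lies 8 mm behind it (r.tip_extent is the distance from the TCP to the fingertips, in mm); z points along the fingers, y is the direction in which the jaws open and shut (so a half turn about z gives the same grasp; the last joint's range is limited). The gripper opens to 85 mm and grips with 20 to 120 N. Pads are 22 mm wide; open, the fingers measure 114 mm over their backs; the gripper's body (76 mm by 85 mm) begins 54 mm behind the grasp point. The pads swing forward as they close: fully open they stand 13 mm farther back than shut.
Start: joints at [-71.356, 7.471, 85.268, -0, 87.261, -4.893], TCP at [239.626, -550.077, 242.292] pointing down, gripper open.
Joint ranges: [-169.43, 169.43], [-51.17, 129.36], [1.28, 143.12], [-76.62, 256.62], [0, 156.53], [-152.29, 152.29]. Speed limits (degrees/s): [136.94, 136.94, 159.86, 180, 180, 180].

### API

Orientations are given as [roll, pitch, yaw] about the fixed x, y, z axes, in that order (R = Rz(yaw) Ry(pitch) Rx(roll)).
In Python, from bench import sense, optics, hand_in, spotter, r gives the robot as it stands.
- The arm moves only by the tool apply_moves, never from a script. Its argument "series" is a list of rows, each a list of 3 entries, a list of its own where there are three numbers: the opening, from 0 (shut) to 1 (fully open), then the shift along the world's x, y, z in m, then the turn about the world's z in rad. In form: [[grip, [x, y, z], turn], ...]. A call has 1 to 5 rows; each row is the pose to reach, as a shift and turn from the pose measured when the call began; what a row does not reach only later rows make up. A row lasts 1/8 s, in which the tool goes at most 62.5 mm and 10.7 degrees, less where a joint would pass 70% of its speed; a pose out of reach is approached as far as the arm can. A call with a gripper value outside its range is refused whole. The fingers move at their own pace and stop on an object; "grip_force" is the grip in N (left out, the last holds). Time passes only in rows, so rows that repeat a pose let the fingers close. It gives the time, the measured TCP pose, the force and the opening at its end, in the units of the state.
- sense(): the state, without advancing time (a new reading comes with each control period).
- optics.snapshot(name): name is "side" or "top" or "wrist"; returns a dict with "color" (400x640x3 uint8, blue, green, red), "intrinsics" (3x3 intrinsics, pixels), "rvec" (rotation vector, rad) and "tvec" (3), from world to camera coordinates, as OpenCV has them. Camera axes: x right, y down, z forward; pixel columns grow to the right and rows downward; lengths in mm; the calibration is good to about 2 mm. A picture is of the moment at which its call begins. There is no depth.
- hand_in(): hands the job in, once; it reports no verdict.
Trained networks look in a picture, given as the dict that the camera call returned (one of the last four; its "shot" number tells which), for a name from the list of things; names that differ only in an ending like _2 or _b are one class to them, and where a whole thing is asked for, a point or a joint stands for the part that bears it (a point fixed in the world has none). Each returns a list of dicts, best first, with "p" (0 to 1); they miss things now and then, are a little off and sometimes report something else, mostly with a low value. They report only what shows in the picture. A call takes as long as a camera call.
- spotter.search_frame(picture, query): "xyz" ([x, y, z] in mm, in the coordinates of the camera as it stood for that picture, good to about 4 mm: the middle of the surface that is visible of it).
- spotter.masks_of(picture, query): "mask" (400x640 bool, what is visible of it).
The state is a dict: "time": time; "joint_pos": joint angles; "qd": joint speeds; "joint_efforts": joint torques, N m; "tool_pos": TCP position; "tcp_rot": TCP orientation; "ft_force": force on the tool from outside, world axes, zero at the start; "wrist_torque": the same for the moment, N m; "finger_gap": finger opening in mm.
Only numpy, scipy, OpenCV 4.12 (cv2) and the standard library are available. Lean on these libraries where they do the work, as an engineer would, in place of code of your own. Each camera call takes 0.05 s, during which the arm holds its last target.

### The job

Open up the crepe stand: take apart the stack of four lidded topping tins and put each one in the bamboo holder whose well has its own shape and size (small slim, round, square, large oblong), sitting flat on the floor of the well. Keep the tins upright, set them down rather than dropping them, and leave the sauce bottle and the cup where they are.

Things in the scene. Friction and masses are not known exactly. Their poses are not given: they have to be found in the camera images.
- slim_tin: smallest tin, on top of the stack at the start: a slim upright box, 50 mm long (its x) by 22 mm wide (its y), 40 mm tall, about 70 g. Like the other tins it is dark steel with a flat white lid panel flush with its top, straight-sided, and can be gripped anywhere on its sides. Origin: centre of its underside, z up.
- round_tin: round dark steel tin with a flat white lid, 46 mm diameter, 36 mm tall, about 120 g; third from the bottom of the stack, under the slim tin. Origin: centre of its underside, z up.
- square_tin: square dark steel tin with a flat white lid, 56 x 56 mm, 38 mm tall, about 200 g; second from the bottom of the stack, under the round tin. Origin: centre of its underside; x and y square to its sides, z up.
- oblong_tin: large oblong dark steel tin with a flat white lid, 130 mm long (its x) by 66 mm wide (its y), 42 mm tall, about 340 g; bottom of the stack, standing on the counter, often with the others off its middle. Origin: centre of its underside, z up.
- slim_holder: fixed bamboo holder for the slim tin, 82 x 54 mm outside: a small oblong well 62 mm long (its x) by 34 mm wide (its y). Like the other holders it has a dark wooden floor 4 mm above the counter and a rim 10 mm thick whose top is 12 mm above the counter (well 8 mm deep). Origin: underside centre (on the counter), z up.
- round_holder: fixed bamboo holder for the round tin, round outside (78 mm): a round well 58 mm in diameter, floor 4 mm and rim 12 mm above the counter, rim 10 mm thick. Origin: underside centre, z up.
- square_holder: fixed bamboo holder for the square tin, square outside (88 mm): a square well 68 x 68 mm, floor 4 mm and rim 12 mm above the counter, rim 10 mm thick. Origin: underside centre; x and y square to its sides, z up.
- oblong_holder: fixed bamboo holder for the large oblong tin, 164 x 100 mm outside: a large oblong well 144 mm long (its x) by 80 mm wide (its y), floor 4 mm and rim 12 mm above the counter, rim 10 mm thick. Origin: underside centre, z up.
- sauce_bottle: bystander: loose amber glass bottle, 56 mm diameter, 160 mm tall, near the right-hand side. Origin: underside centre.
- cup: bystander: loose white cup, rim 76 mm across, 85 mm tall, near the left-hand side. Origin: underside centre.

How it is judged (in metres and radians):
At the end, for the whole second after the job is handed in: Each tin stands upright (within 0.1 rad) in the holder of its own shape and size, its centre within 12 mm of the holder's centre and its underside on the well's floor (4 mm above the holder's underside, within 3 mm), at rest and released (horizontal distance between slim_tin and slim_holder below 0.012 m and z of slim_tin in the frame of slim_holder between 0.001 and 0.007 m and angle between each of slim_tin, round_tin, square_tin, oblong_tin's own z axis and vertical below 0.1 rad and linear speed of each of slim_tin, round_tin, square_tin, oblong_tin below 0.02 m/s and angular speed of each of slim_tin, round_tin, square_tin, oblong_tin below 0.2 rad/s and contact force between the fingers and slim_tin below 0.05 N and horizontal distance between round_tin and round_holder below 0.012 m and z of round_tin in the frame of round_holder between 0.001 and 0.007 m and contact force between the fingers and round_tin below 0.05 N and horizontal distance between square_tin and square_holder below 0.012 m and z of square_tin in the frame of square_holder between 0.001 and 0.007 m and contact force between the fingers and square_tin below 0.05 N and horizontal distance between oblong_tin and oblong_holder below 0.012 m and z of oblong_tin in the frame of oblong_holder between 0.001 and 0.007 m and contact force between the fingers and oblong_tin below 0.05 N); the robot touches nothing.
It fails at once if a tin is tipped by more than about 35 degrees (angle between any of slim_tin, round_tin, square_tin, oblong_tin's own z axis and vertical above 0.6 rad).
It fails at once if a tin is dropped (falls free faster than 0.7 m/s, some 25 mm) ((contact force between slim_tin and anything else below 0.02 N and linear speed of slim_tin above 0.7 m/s) or (contact force between round_tin and anything else below 0.02 N and linear speed of round_tin above 0.7 m/s) or (contact force between square_tin and anything else below 0.02 N and linear speed of square_tin above 0.7 m/s) or (contact force between oblong_tin and anything else below 0.02 N and linear speed of oblong_tin above 0.7 m/s)).
It fails at once if the bottle or the cup is shifted by more than 30 mm (distance of any of sauce_bottle, cup from where it was at the start of the episode above 0.03 m).
It also fails if it takes over 115 s, if anything falls off the work surface, if the arm or the gripper's body presses on something with over 40 N, if the wrist force passes 120 N, or if a joint passes its speed limit or range.

## Working session

There is one attempt and no reset: what is moved stays moved. The work goes in short steps, Python scripts to look and compute and a tool call to move; the robot and the scene stay as the last step left them, time stands still between calls to the robot, and variables do not carry over. Pictures are saved under pics/ and viewed, and the job is handed in when it is done.

Besides the shell and the picture viewer there is one more tool, called after "Request:" by a JSON object that holds its "op" and its "data", one argument or row to a line. apply_moves: Moves the arm, as the interface text tells. Its arguments: {"type":"object","properties":{"series":{"type":"array"},"grip_force":{"type":"number"}},"required":["series"]}

```bash
mkdir -p pics; ls
cat > h.py <<'E'
import numpy as np, cv2
from bench import sense, optics, hand_in, spotter, r
E
python3 - <<'E'
from h import *
print(sense()); print(r.tip_extent)
for n in("top","side"):
    p=optics.snapshot(n); cv2.imwrite(f"pics/{n}0.png",p["color"]); print(n,p["intrinsics"],p["rvec"],p["tvec"],p["shot"])
E
```

```text
pics
{'time': 0.0, 'joint_pos': array([-7.13551212e+01,  7.51611364e+00,  8.53287939e+01,  1.03715498e-03,
        8.72624197e+01, -4.89301520e+00]), 'qd': array([ 0.0671154 , -0.03282109,  0.06577386,  0.04663056, -0.10543955,
        0.03892852]), 'joint_efforts': array([-1.21692432e-03, -5.69410014e+01, -5.00547945e+01, -5.39226057e-04,
        1.47797138e-02,  3.97405313e-05]), 'tool_pos': array([ 239.46971219, -549.56103998,  241.23859255]), 'tcp_rot': array([-1.79893152e+02, -1.01866198e-02,  2.35378340e+01]), 'ft_force': array([-0.06380276, -0.48724216,  0.56495509]), 'wrist_torque': array([ 0.04081478,  0.0291209 , -0.00385741]), 'finger_gap': 85.2641421273317}
11.0
top [[430.7406062    0.         312.51308621]
 [  0.         430.7406062  199.93681615]
 [  0.           0.           1.        ]] [ 2.14731544 -2.20685976  0.07145288] [  39.61830456  499.72094628 1379.55949951] 1
side [[405.71578226   0.         325.55586563]
 [  0.         405.71578226 193.87575625]
 [  0.           0.           1.        ]] [ 0.09492269 -2.75782165  1.42888583] [ 522.81702322   93.15059688 1139.15129239] 2
```

View pics/top0.png

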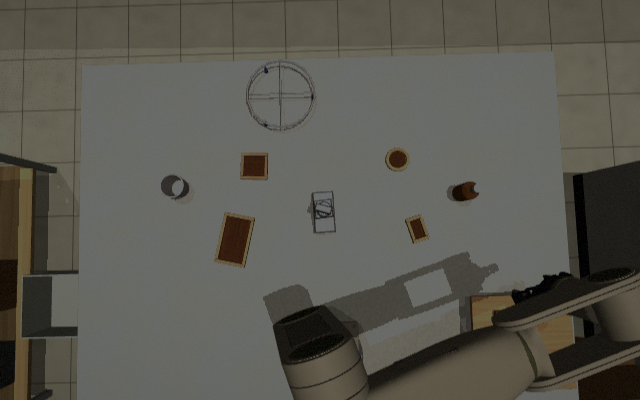

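View pics/side0.png

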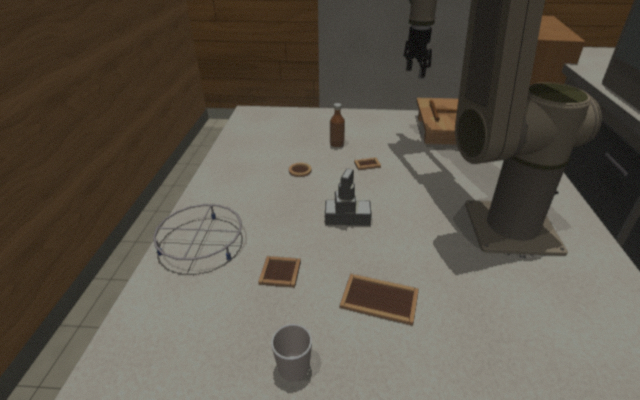

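```bash
cat >> h.py <<'E'
def cam(p):
    R=cv2.Rodrigues(np.asarray(p["rvec"],float))[0]; t=np.asarray(p["tvec"],float).ravel(); return R,t
def toplane(p,uv,z):
    R,t=cam(p); K=p["intrinsics"]; uv=np.atleast_2d(uv).astype(float)
    d=np.c_[(uv[:,0]-K[0,2])/K[0,0],(uv[:,1]-K[1,2])/K[1,1],np.ones(len(uv))]@R
    c=-R.T@t; s=(z-c[2])/d[:,2]; return (c+s[:,None]*d)[:,:2]
def rect(p,mask,z):
    k=8 # upsample mask so the boundary is handled at pixel edges
    cs,_=cv2.findContours(cv2.resize(mask.astype(np.uint8),None,fx=k,fy=k,interpolation=cv2.INTER_NEAREST),cv2.RETR_EXTERNAL,cv2.CHAIN_APPROX_NONE)
    c=max(cs,key=cv2.contourArea)[:,0,:]; uv=(c+.5)/k-.5
    w=toplane(p,uv,z).astype(np.float32)
    (cx,cy),(a,b),an=cv2.minAreaRect(w)
    if a<b: a,b,an=b,a,an+90
    m=cv2.moments(w.reshape(-1,1,2)); 
    return np.round([cx,cy,a,b,(an+90)%180-90,m["m10"]/m["m00"],m["m01"]/m["m00"]],1)
def xyzw(p,x):
    R,t=cam(p); return R.T@(np.asarray(x)-t)
E
python3 - <<'E'
from h import *
for n in("top","side"):
    p=optics.snapshot(n)
    for q,z in [("slim_holder",12),("round_holder",12),("square_holder",12),("oblong_holder",12),("slim_tin",156),("round_tin",116),("square_tin",80),("oblong_tin",42),("sauce_bottle",80),("cup",85)]:
        a=spotter.masks_of(p,q); b=spotter.search_frame(p,q)
        print(n,q,[(round(x["p"],2),rect(p,x["mask"],z).tolist()) for x in a[:2]],[(round(x["p"],2),xyzw(p,x["xyz"]).round().tolist()) for x in b[:2]])
E
python3 -c "
import cv2
i=cv2.imread('pics/top0.png')[170:250,280:440];cv2.imwrite('pics/c0.png',cv2.resize(i,None,fx=5,fy=5,interpolation=2))"
```

```text
top slim_holder [(0.68, [401.0, -308.9, 90.7, 67.7, 18.0, 402.0, -309.6])] [(0.72, [398.0, -314.0, 10.0]), (0.48, [437.0, -10.0, 45.0])]
top round_holder [(0.73, [629.9, -254.8, 81.8, 79.2, 88.3, 629.5, -255.8])] [(0.66, [634.0, -257.0, 8.0])]
top square_holder [(0.78, [621.9, 216.6, 91.8, 89.3, 88.4, 621.8, 215.6]), (0.31, [401.0, -308.9, 86.4, 62.0, 17.4, 401.1, -309.3])] [(0.59, [620.0, 216.0, 5.0])]
top oblong_holder [(0.86, [382.2, 284.2, 167.3, 101.9, -12.3, 381.7, 283.9])] [(0.97, [378.0, 281.0, 4.0])]
top slim_tin [(0.56, [421.8, -8.6, 63.9, 55.0, 88.5, 419.0, -9.4]), (0.55, [465.1, -6.0, 52.7, 30.8, 74.3, 464.9, -7.8])] [(0.41, [467.0, -2.0, 159.0])]
top round_tin [(0.63, [484.4, -12.5, 26.8, 11.7, 88.4, 484.4, -12.1])] [(0.59, [400.0, -315.0, 8.0])]
top square_tin [(0.43, [450.7, -8.5, 59.5, 22.9, -84.9, 448.1, -6.1])] [(0.63, [467.0, -3.0, 76.0])]
top oblong_tin [(0.93, [423.2, -9.4, 74.2, 63.1, -86.1, 420.7, -10.8])] [(0.66, [438.0, -9.0, 45.0])]
top sauce_bottle [(0.82, [512.1, -452.5, 92.8, 61.9, 88.4, 511.7, -452.2])] [(0.73, [512.0, -450.0, 106.0]), (0.47, [559.0, 480
[... 720 characters left out ...]
0.0])]
side round_tin [(0.65, [467.1, 21.9, 74.7, 46.1, -87.4, 466.5, 26.8]), (0.18, [510.9, -401.1, 354.4, 51.1, -88.2, 510.8, -377.2])] [(0.65, [469.0, 6.0, 105.0])]
side square_tin [(0.72, [467.7, -32.5, 84.2, 48.9, -87.4, 467.3, -28.4]), (0.52, [514.3, -477.7, 374.4, 56.1, -86.5, 514.2, -456.0])] [(0.77, [469.0, 20.0, 69.0])]
side oblong_tin [(0.69, [460.1, 15.9, 131.3, 117.2, 3.9, 459.6, 23.0]), (0.19, [469.5, -26.5, 91.0, 60.7, -87.0, 471.2, -18.1])] [(0.94, [451.0, 22.0, 36.0])]
side sauce_bottle [(0.77, [514.5, -477.6, 374.9, 55.1, -88.2, 513.6, -454.8])] [(0.75, [513.0, -435.0, 79.0])]
side cup [(0.63, [553.2, 483.4, 118.6, 75.3, -84.4, 551.0, 480.3])] [(0.82, [556.0, 452.0, 58.0])]
```

View pics/c0.png

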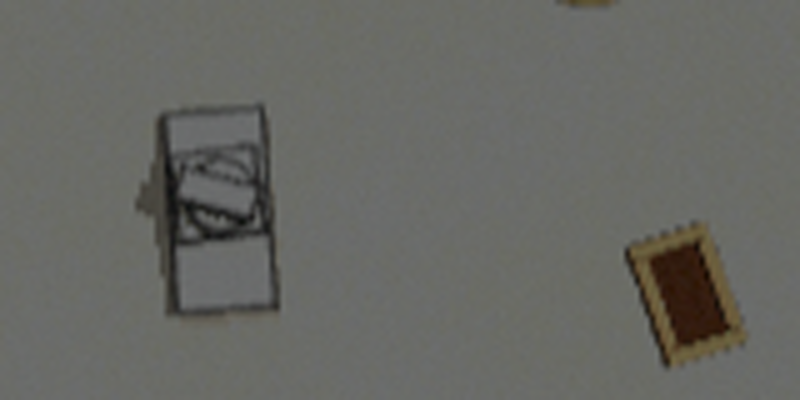

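Request:
{"op": "apply_moves", "data": {
  "series": [
    [1,[0.02,0.05,0.04],0.17],
    [1,[0.05,0.1,0.09],0.34],
    [1,[0.07,0.16,0.09],0.5],
    [1,[0.09,0.22,0.09],0.68],
    [1,[0.12,0.27,0.09],0.86]
  ]
}}

```text
time: 2.82
tool_pos: [354.3, -288.9, 332.9]
tcp_rot: [179.9, 0.0, 73.1]
ft_force: [2.1, -0.3, -0.3]
finger_gap: 85.6
```

Request:
{"op": "apply_moves", "data": {
  "series": [
    [1,[0.02,0.05,0],0],
    [1,[0.05,0.11,0],0],
    [1,[0.07,0.16,0],0],
    [1,[0.09,0.22,0],0],
    [1,[0.09,0.25,0],0]
  ]
}}

```text
time: 3.45
tool_pos: [444.7, -36.1, 332.9]
tcp_rot: [179.9, 0.0, 73.3]
ft_force: [0.2, 0.3, 0.6]
finger_gap: 85.4
```

Run:
```python
from h import *
s=sense(); print(s["time"],s["tool_pos"],s["tcp_rot"],s["joint_pos"])
p=optics.snapshot("wrist"); cv2.imwrite("pics/w1.png",p["color"]); print(p["intrinsics"],p["tvec"]); R,t=cam(p); print(R.T,-R.T@t)
```

```text
3.45 [444.74659838 -36.07940942 332.90870153] [1.79908989e+02 7.22822284e-03 7.32580200e+01] [-1.12140438e+01 -1.79621263e+01  9.98097577e+01 -1.61211113e-02
  9.80624770e+01  5.52565692e+00]
[[327.828733     0.         321.08993329]
 [  0.         327.828733   200.56253395]
 [  0.           0.           1.        ]] [-436.69416238   19.64677927  494.80834885]
[[ 0.95770135 -0.27377254 -0.08863818]
 [-0.28775936 -0.90936997 -0.30040107]
 [ 0.00163666  0.31320098 -0.94968546]] [467.46024938  40.84431426 464.47362329]
```

View pics/w1.png

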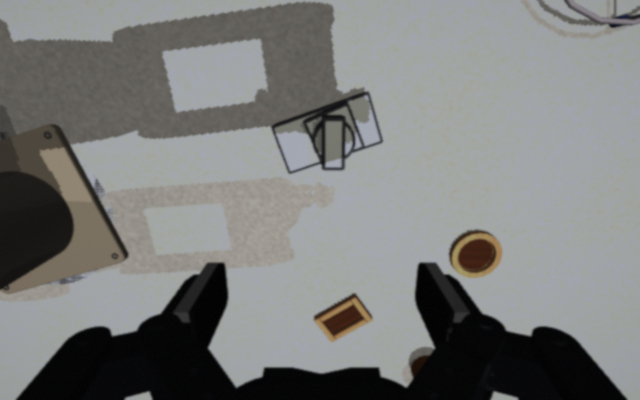

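```bash
python3 -c "
import cv2
i=cv2.imread('pics/w1.png')[85:180,265:390];cv2.imwrite('pics/c1.png',cv2.resize(i,None,fx=6,fy=6,interpolation=2))"
```

```text
(no output)
```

View pics/c1.png

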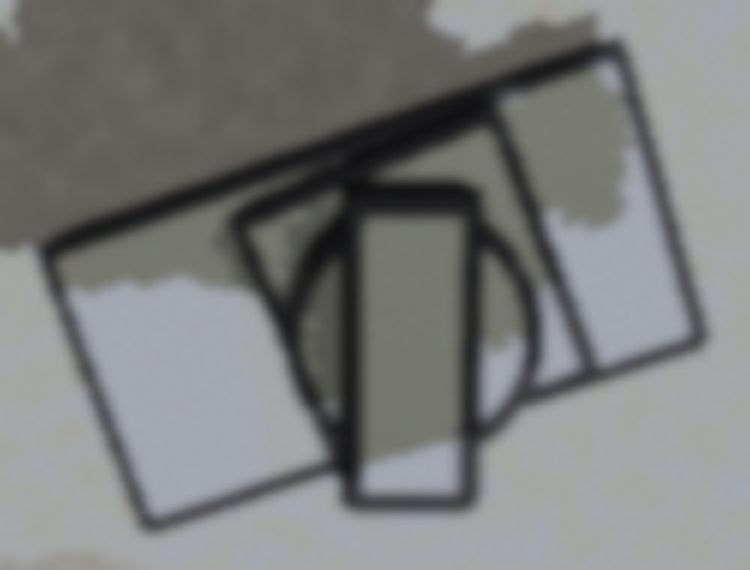

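```bash
cat >> h.py <<'E'
def poly(p,crop,off,k,z):
    uv=np.array(crop,float)/k+np.array(off)-.5+.5/k
    w=toplane(p,uv,z); e=np.roll(w,-1,0)-w
    print("ctr",w.mean(0).round(1),"len",np.hypot(*e.T).round(1),"ang",(np.degrees(np.arctan2(e[:,1],e[:,0]))%180).round(1)); return w
E
python3 - <<'E'
from h import *
p=optics.snapshot("wrist")
o=(265,85)
poly(p,[(346,207),(478,207),(474,507),(344,507)],o,6,156)
poly(p,[(45,252),(618,50),(705,343),(148,528)],o,6,42)
poly(p,[(238,220),(490,122),(597,375),(345,465)],o,6,80)
# round: left edge, right edge
print(toplane(p,np.array([(289,340),(541,340),(415,440)])/6+o,116))
E
```

```text
ctr [464.9  -4.7] len [20.2 46.8 20.8 46.8] ang [163.3  73.8 163.3  73. ]
ctr [460.7  -7.4] len [125.6  63.2 126.8  62.7] ang [ 2.1 93.   1.9 91.8]
ctr [469.   -5.2] len [50.9 52.4 52.4 51.6] ang [ 4.  98.2  3.2 96.7]
[[445.43261273  -1.77555473]
 [487.97391777 -14.52449121]
 [461.80821129 -25.25923981]]
```

Request:
{"op": "apply_moves", "data": {
  "series": [
    [1,[0.0205,0.0305,-0.02],0],
    [1,[0.0205,0.0305,-0.08],0],
    [1,[0.0205,0.0305,-0.13],0],
    [1,[0.0205,0.0305,-0.15],0],
    [1,[0.0205,0.0305,-0.15],0]
  ]
}}

```text
time: 4.18
tool_pos: [463.5, -6.3, 181.2]
tcp_rot: [-179.9, 0.0, 73.3]
ft_force: [0.4, 0.4, 0.6]
finger_gap: 85.3
```

Run:
```python
from h import *
p=optics.snapshot("wrist"); cv2.imwrite("pics/w2.png",p["color"]); print(sense()["tool_pos"])
```

```text
[464.62682049  -6.30572445 183.08233596]
```

View pics/w2.png

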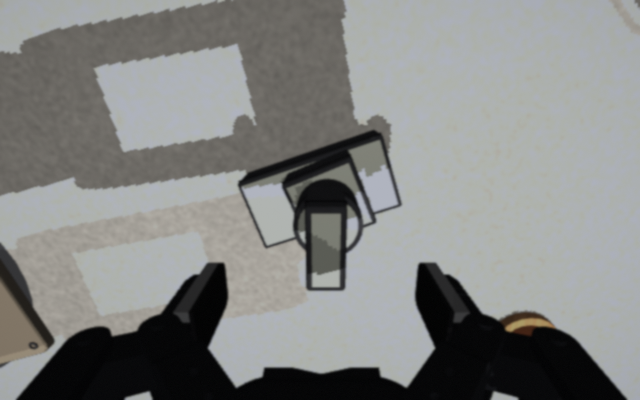

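Request:
{"op": "apply_moves", "data": {
  "series": [
    [1,[0,0,-0.03],0],
    [1,[0,0,-0.041],0],
    [1,[0,0,-0.041],0],
    [0,[0,0,-0.041],0],
    [0,[0,0,-0.041],0]
  ],
  "grip_force": 30
}}

```text
time: 4.85
tool_pos: [465.4, -6.4, 143.3]
tcp_rot: [179.9, -0.0, 73.3]
ft_force: [0.2, -0.1, -0.0]
finger_gap: 51.4
```

Request:
{"op": "apply_moves", "data": {
  "series": [
    [0,[0,0,0],0],
    [0,[0,0,0],0],
    [0,[0,0,0],0],
    [0,[0,0,0],0]
  ]
}}

```text
time: 5.35
tool_pos: [465.9, -6.4, 144.0]
tcp_rot: [179.8, -0.0, 73.3]
ft_force: [0.9, 0.7, 6.1]
finger_gap: 21.4
```

Run:
```python
from h import *
p=optics.snapshot("wrist"); cv2.imwrite("pics/w3.png",p["color"]); print(sense()["tool_pos"],sense()["finger_gap"],sense()["tcp_rot"])
```

```text
[465.90266128  -6.42854249 144.00753948] 21.116914343759277 [ 1.79776020e+02 -1.79389455e-02  7.33064239e+01]
```

View pics/w3.png

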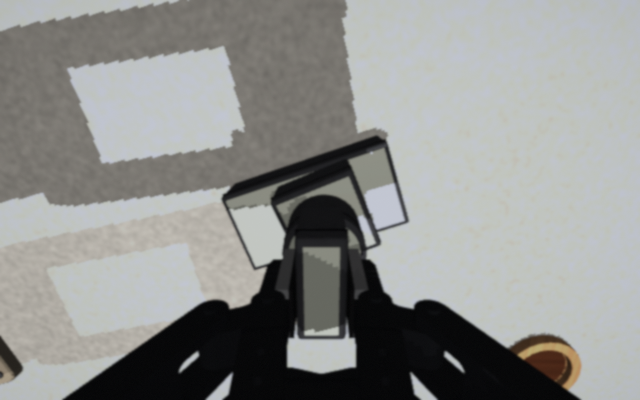

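Run:
```python
from h import *
p=optics.snapshot("wrist")
i=p["color"][225:350,265:380];cv2.imwrite('pics/c3.png',cv2.resize(i,None,fx=5,fy=5,interpolation=2))
print(sense()["ft_force"],sense()["tool_pos"])
poly(p,[(297,245),(350,245),(345,339),(299,339)],(0,0),1,156)
poly(p,[(297,245),(350,245),(345,339),(299,339)],(0,0),1,154)
R,t=cam(p); print(-R.T@t, R.T[:,2])
```

```text
[-0.52894519 -0.04870559  5.12951304] [465.89483399  -6.42350858 143.99511639]
ctr [466.   -7.6] len [21.3 46.2 20.5 46.2] ang [163.2  72.1 163.1  73.1]
ctr [465.6  -8.9] len [21.7 47.  20.9 47. ] ang [163.2  72.1 163.1  73.1]
[488.23484117  70.56626929 275.56075803] [-0.08626567 -0.30067982 -0.94981571]
```

View pics/c3.png

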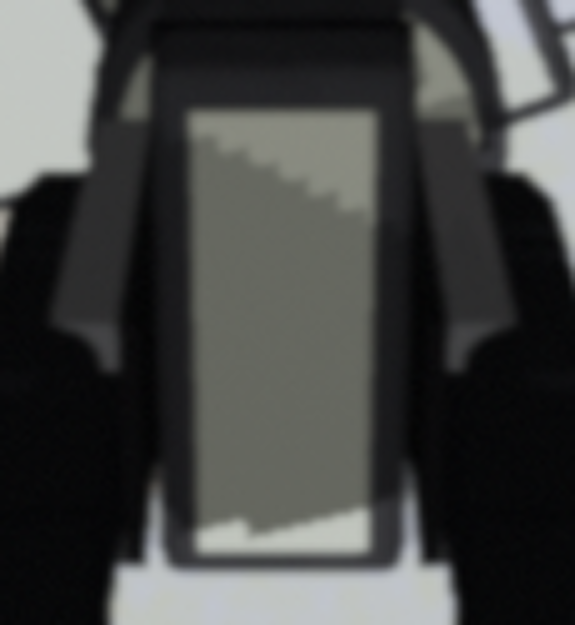

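```bash
python3 -c "
import cv2
i=cv2.imread('pics/w1.png')[220:350,300:510];cv2.imwrite('pics/c4.png',cv2.resize(i,None,fx=3.8,fy=3.8,interpolation=2))
i=cv2.imread('pics/top0.png')[140:260,380:440];cv2.imwrite('pics/c5.png',cv2.resize(i,None,fx=5,fy=5,interpolation=2))
"
```

```text
(no output)
```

View pics/c4.png

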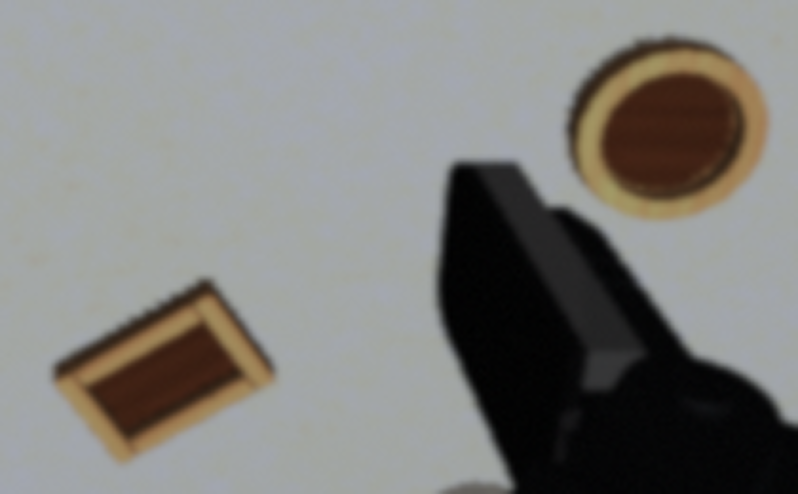

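View pics/c5.png

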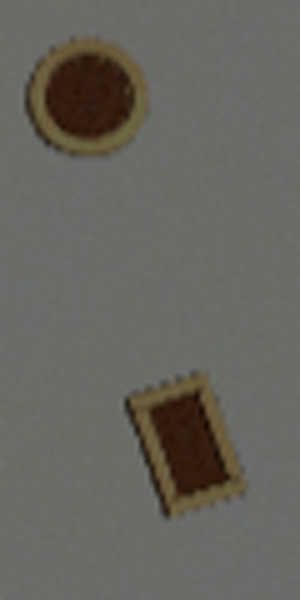

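Request:
{"op": "apply_moves", "data": {
  "series": [
    [0,[0,0,0.01],0],
    [0,[0,0,0.03],0],
    [0,[0,0,0.06],0],
    [0,[0,0,0.1],0],
    [0,[0,0,0.1],0]
  ]
}}

```text
time: 6.08
tool_pos: [467.8, -6.6, 248.2]
tcp_rot: [179.4, -0.1, 73.3]
ft_force: [0.7, 0.8, -0.9]
finger_gap: 21.6
```

Run:
```python
from h import *
Rt=np.array([[ 0.95770135,-0.27377254,-0.08863818],[-0.28775936,-0.90936997,-0.30040107],[0.00163666,0.31320098,-0.94968546]])
K=np.array([[327.828733,0,321.08993329],[0,327.828733,200.56253395],[0,0,1]])
p=dict(intrinsics=K,rvec=cv2.Rodrigues(Rt.T)[0],tvec=np.array([-436.69416238,19.64677927,494.80834885]))
poly(p,[(58,376),(209,292),(275,379),(122,462)],(300,220),3.8,12)
t=np.linspace(0,6.28,40); 
print(toplane(p,np.array([(672,133)])/3.8+(300,220)-.37,12))
p=optics.snapshot("top"); cv2.imwrite("pics/t2.png",p["color"])
poly(p,[(127,405),(208,374),(245,490),(168,518)],(380,140),5,12)
print(toplane(p,np.array([(88,97)])/5+(380,140)-.4,12))
```

```text
ctr [ 400.8 -310.2] len [76.9 53.4 79.4 53.8] ang [ 16.7 107.6  17.  104.9]
[[ 628.8999643  -255.05604587]]
ctr [ 397.7 -309.7] len [56.5 78.3 53.1 77.2] ang [109.3  15.1 108.3  17.5]
[[ 628.09579464 -255.35604737]]
```

View pics/t2.png

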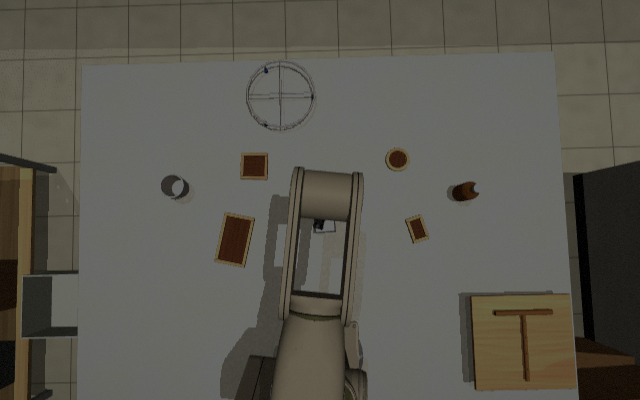

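Request:
{"op": "apply_moves", "data": {
  "series": [
    [0,[-0.01,-0.05,0],-0.17],
    [0,[-0.025,-0.11,0],-0.34],
    [0,[-0.04,-0.17,0],-0.51],
    [0,[-0.05,-0.22,0],-0.68],
    [0,[-0.06,-0.27,0],-0.85]
  ]
}}

```text
time: 6.75
tool_pos: [405.4, -277.7, 244.3]
tcp_rot: [179.7, 0.0, 24.3]
ft_force: [-0.8, 0.1, -0.7]
finger_gap: 21.7
```

Run:
```python
from h import *
p=optics.snapshot("wrist"); s=sense();print(s["tool_pos"],s["finger_gap"],s["tcp_rot"])
```

```text
[ 403.83005364 -282.8187774   244.19366556] 21.311285190185476 [1.79558421e+02 1.55466927e-01 2.36133129e+01]
```

Request:
{"op": "apply_moves", "data": {
  "series": [
    [0,[-0.0035,-0.0265,-0.02],-0.115],
    [0,[-0.0035,-0.0265,-0.07],-0.115],
    [0,[-0.0035,-0.0265,-0.12],-0.115],
    [0,[-0.0035,-0.0265,-0.14],-0.115],
    [0,[-0.0035,-0.0265,-0.14],-0.115]
  ]
}}

```text
time: 7.42
tool_pos: [398.2, -307.3, 100.8]
tcp_rot: [179.9, 0.4, 17.0]
ft_force: [0.5, -1.2, -0.3]
finger_gap: 21.6
```

Run:
```python
from h import *
p=optics.snapshot("wrist"); s=sense();print(s["tool_pos"],s["finger_gap"],s["tcp_rot"]); cv2.imwrite("pics/w5.png",p["color"])
```

```text
[ 399.37628554 -308.3773308   102.87798654] 21.20895708637253 [179.72347976   0.25064371  17.02847874]
```

View pics/w5.png

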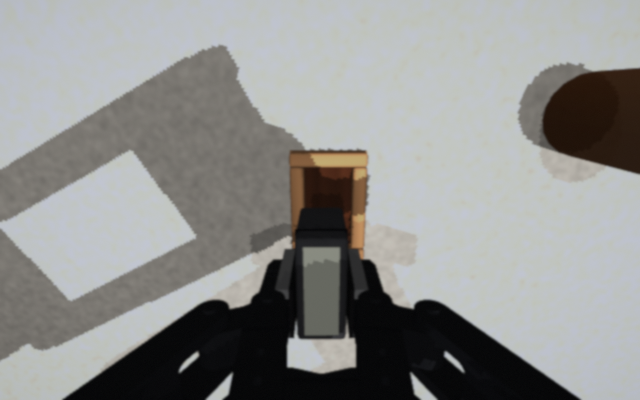

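Run:
```python
from h import *
p=optics.snapshot("wrist"); print(sense()["tool_pos"])
w=toplane(p,[(289.5,151.5),(368,152)],12); print(w, np.hypot(*(w[0]-w[1])))
d=w[1]-w[0]; print(np.degrees(np.arctan2(d[1],d[0]))%180)
m=w.mean(0); u=np.array([np.cos(np.radians(17)),np.sin(np.radians(17))]); print(m-41*u,m+41*u)
```

```text
[ 400.26978826 -309.20247485  104.35816943]
[[ 433.01377347 -276.13057387]
 [ 448.30221226 -327.32580204]] 53.42927800371674
106.62721116218341
[ 401.44949787 -313.71542785] [ 479.86648786 -289.74094806]
```

Request:
{"op": "apply_moves", "data": {
  "series": [
    [0,[0.001,-0.0033,0],0],
    [0,[0.001,-0.0033,-0.03],0],
    [0,[0.001,-0.0033,-0.055],0],
    [0,[0.001,-0.0033,-0.055],0],
    [0,[0.001,-0.0033,-0.055],0]
  ]
}}

```text
time: 8.15
tool_pos: [402.1, -313.3, 51.0]
tcp_rot: [179.5, 0.1, 17.0]
ft_force: [0.6, -0.8, -1.2]
finger_gap: 21.7
```

Run:
```python
from h import *
p=optics.snapshot("wrist"); s=sense();print(s["tool_pos"],s["finger_gap"],s["tcp_rot"]); cv2.imwrite("pics/w6.png",p["color"])
p=optics.snapshot("side"); cv2.imwrite("pics/s6.png",cv2.resize(p["color"][100:240,280:460],None,fx=4,fy=4,interpolation=2))
```

```text
[ 402.33949193 -313.54308178   51.26265758] 21.300460200451564 [1.79436915e+02 9.15390553e-02 1.70310585e+01]
```

View pics/w6.png

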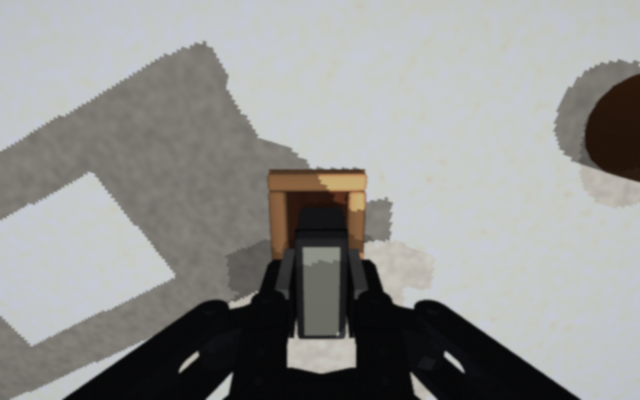

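View pics/s6.png

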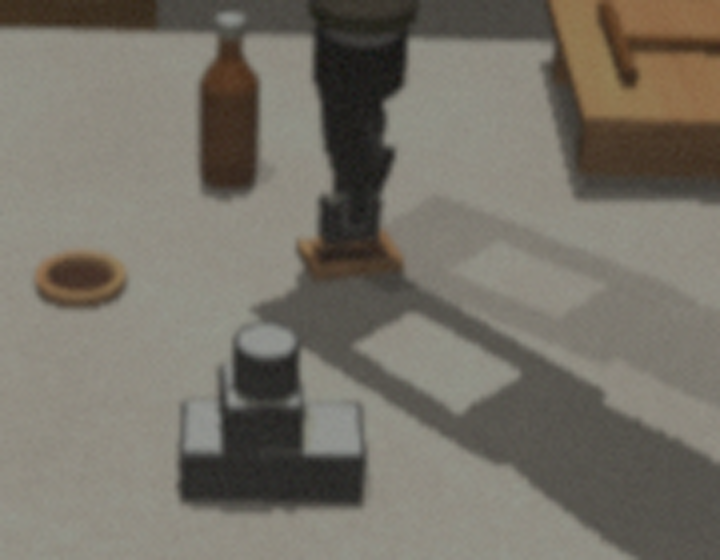

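Run:
```python
from h import *
p=optics.snapshot("wrist"); print(sense()["tool_pos"])
w=toplane(p,[(268.5,171.5),(366.5,171.5)],12); print(w, np.hypot(*(w[0]-w[1])))
m=w.mean(0); u=np.array([np.cos(np.radians(17)),np.sin(np.radians(17))]); print(m-41*u)
```

```text
[ 402.22598117 -313.41140023   51.0344996 ]
[[ 432.63614176 -275.42396369]
 [ 447.81769108 -325.3641097 ]] 52.19672042381609
[ 401.01842142 -312.38127659]
```

Request:
{"op": "apply_moves", "data": {
  "series": [
    [0,[-0.001,0.0014,0],0],
    [0,[-0.001,0.0014,-0.008],0],
    [0,[-0.001,0.0014,-0.014],0],
    [0,[-0.001,0.0014,-0.017],0],
    [0,[-0.001,0.0014,-0.018],0]
  ]
}}

```text
time: 8.93
tool_pos: [400.9, -311.7, 32.5]
tcp_rot: [179.5, 0.1, 17.0]
ft_force: [0.3, -0.1, -0.5]
finger_gap: 21.5
```

Request:
{"op": "apply_moves", "data": {
  "series": [
    [0,[0,0,-0.001],0],
    [0,[0,0,-0.002],0]
  ]
}}

```text
time: 9.18
tool_pos: [401.2, -312.1, 32.0]
tcp_rot: [179.5, 0.1, 17.0]
ft_force: [-8.1, 6.1, 21.3]
finger_gap: 21.4
```

Run:
```python
from h import *
p=optics.snapshot("wrist"); s=sense();print(s["tool_pos"],s["ft_force"],s["tcp_rot"]); cv2.imwrite("pics/w7.png",p["color"])
p=optics.snapshot("side"); cv2.imwrite("pics/s7.png",cv2.resize(p["color"][130:180,340:400],None,fx=10,fy=10,interpolation=2))
```

```text
[ 401.33978734 -312.1715523    32.03798884] [-4.05312747  2.76494645 11.81894412] [1.79460199e+02 1.08641893e-01 1.70356059e+01]
```

View pics/w7.png

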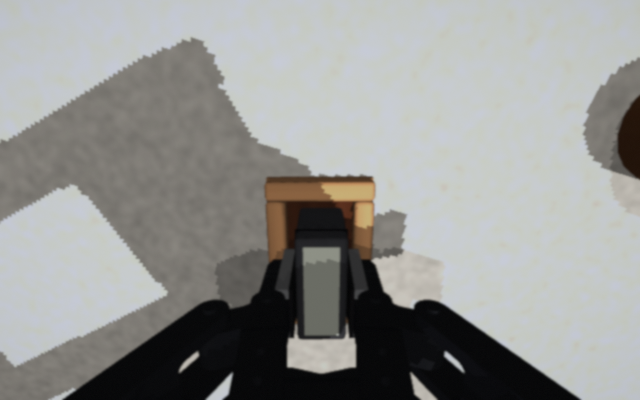

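View pics/s7.png

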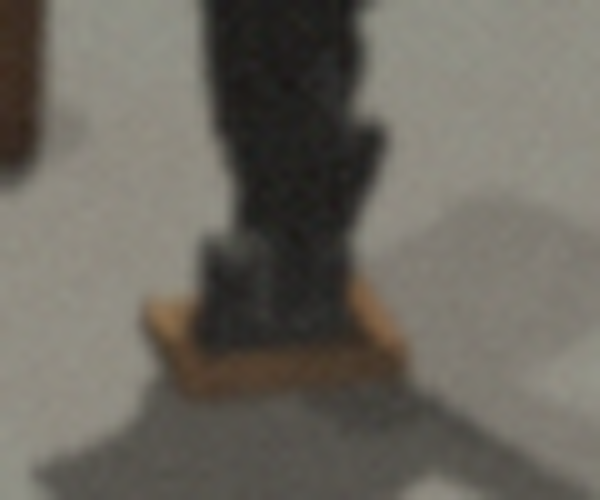

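Request:
{"op": "apply_moves", "data": {
  "series": [
    [0.35,[0,0,0],0],
    [0.7,[0,0,0],0],
    [1,[0,0,0],0],
    [1,[0,0,0.02],0],
    [1,[0,0,0.05],0]
  ]
}}

```text
time: 9.9
tool_pos: [400.4, -311.4, 81.2]
tcp_rot: [179.6, 0.2, 17.0]
ft_force: [0.7, -0.8, 0.4]
finger_gap: 85.3
```

Request:
{"op": "apply_moves", "data": {
  "series": [
    [1,[0,0,0.05],0],
    [1,[0,0,0.11],0],
    [1,[0.01,0.05,0.17],0],
    [1,[0.01,0.05,0.19],0]
  ]
}}

```text
time: 10.4
tool_pos: [411.2, -260.3, 274.1]
tcp_rot: [179.5, 0.1, 17.1]
ft_force: [0.9, -0.5, 0.7]
finger_gap: 85.4
```

Run:
```python
from h import *
p=optics.snapshot("wrist"); s=sense();print(s["tool_pos"],s["finger_gap"],s["tcp_rot"]); cv2.imwrite("pics/w8.png",p["color"])
R,t=cam(p);print(p["rvec"].ravel(),t)
```

```text
[ 412.53938167 -260.69516862  278.35969261] 85.49559785592022 [ 1.79244876e+02 -1.13219575e-01  1.71110285e+01]
[-2.30522516  1.7052147   0.26321551] [-372.35455652  250.42330975  506.16010744]
```

View pics/w8.png

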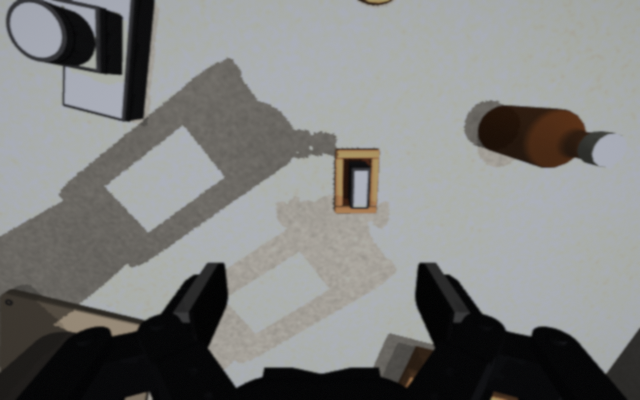

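Run:
```python
from h import *
p=optics.snapshot("wrist"); print(sense()["tool_pos"])
i=p["color"][140:225,320:395];cv2.imwrite('pics/c8.png',cv2.resize(i,None,fx=7,fy=7,interpolation=2))
i=p["color"][0:130,0:170];cv2.imwrite('pics/c9.png',cv2.resize(i,None,fx=4.5,fy=4.5,interpolation=2))
R,t=cam(p);print(p["rvec"].ravel(),t)
```

```text
[ 412.41369265 -261.55906502  276.20249837]
[-2.30564871  1.7059264   0.25558807] [-374.46251807  251.66047515  508.39563189]
```

View pics/c8.png

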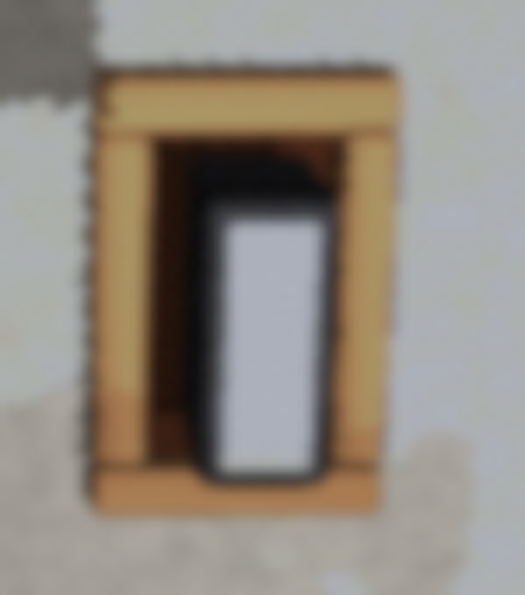

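View pics/c9.png

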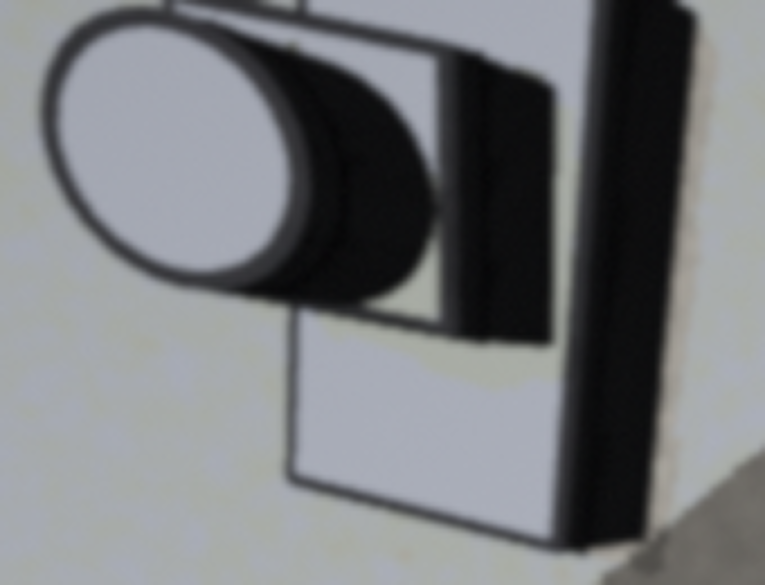

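Request:
{"op": "apply_moves", "data": {
  "series": [
    [1,[0.01,0.05,0.01],0.17],
    [1,[0.02,0.1,0.03],0.35],
    [1,[0.03,0.16,0.03],0.52],
    [1,[0.04,0.21,0.03],0.7],
    [1,[0.048,0.24,0.03],0.88]
  ]
}}

```text
time: 11.12
tool_pos: [460.3, -19.4, 305.2]
tcp_rot: [179.3, -0.1, 68.0]
ft_force: [0.7, -0.8, -0.7]
finger_gap: 85.3
```

Request:
{"op": "apply_moves", "data": {
  "series": [
    [1,[0,0.01,0],0.17],
    [1,[0,0.01,0],0.2]
  ]
}}

```text
time: 11.38
tool_pos: [460.0, -8.9, 304.0]
tcp_rot: [179.4, -0.1, 79.5]
ft_force: [0.3, 0.2, -0.1]
finger_gap: 85.4
```

Run:
```python
from h import *
q=dict(intrinsics=np.array([[327.828733,0,321.08993329],[0,327.828733,200.56253395],[0,0,1]]),rvec=np.array([-2.30564871,1.7059264,0.25558807]),tvec=np.array([-374.46251807,251.66047515,508.39563189]))
poly(q,[(95,72),(400,68),(378,512),(95,512)],(320,140),7,12)
poly(q,[(205,200),(335,200),(325,486),(203,486)],(320,140),7,44)
p=optics.snapshot("wrist"); s=sense();print(s["tool_pos"],s["finger_gap"],s["tcp_rot"]); cv2.imwrite("pics/w10.png",p["color"])
p=optics.snapshot("wrist"); print(sense()["tool_pos"])
i=p["color"][90:220,240:400];cv2.imwrite('pics/c10.png',cv2.resize(i,None,fx=5,fy=5,interpolation=2))
```

```text
ctr [ 400.8 -311.6] len [53.1 82.3 52.4 81.5] ang [107.8  17.3 106.8  17.8]
ctr [ 401.2 -312.2] len [21.2 49.4 20.7 49.4] ang [107.   17.7 106.9  18.2]
[460.07512452  -9.55918023 304.26621204] 85.09014861110155 [ 1.79377317e+02 -6.04440511e-02  7.94493781e+01]
[460.10063191  -9.95847914 304.48948764]
```

View pics/w10.png

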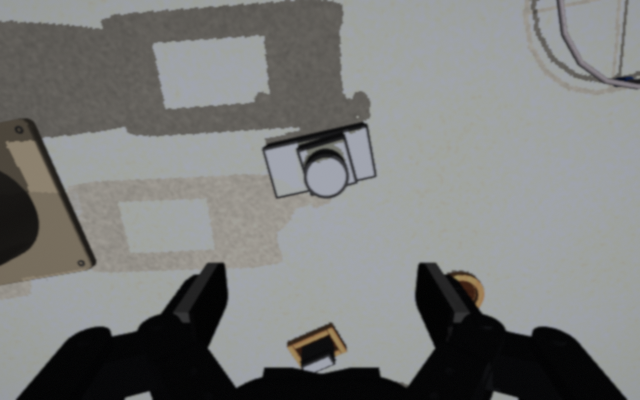

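View pics/c10.png

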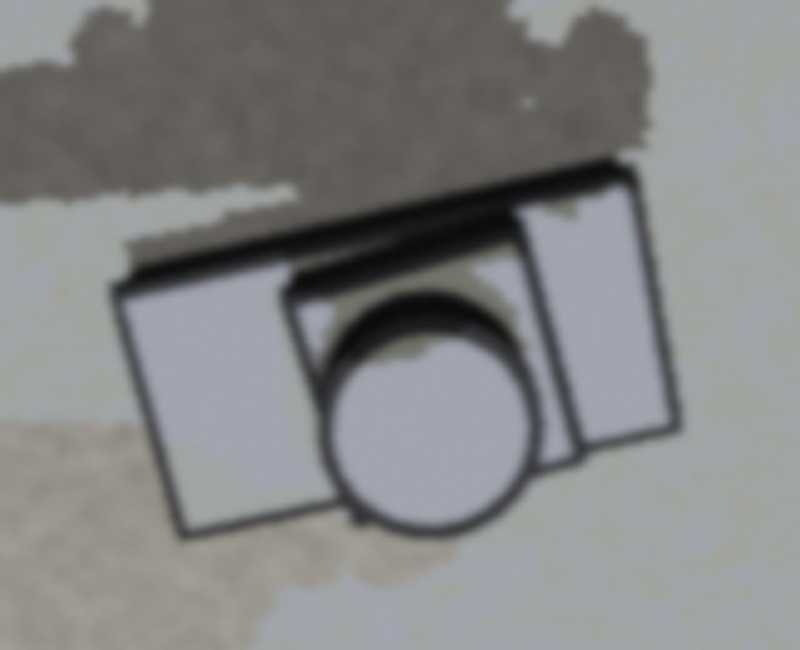

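Run:
```python
from h import *
p=optics.snapshot("wrist"); print(sense()["tool_pos"],sense()["tcp_rot"])
o=(240,90)
print(toplane(p,np.array([(432,429),(321,429),(543,429),(432,537)])/5+o-.4,116))
poly(p,[(288,294),(520,228),(583,460),(356,522)],o,5,80)
poly(p,[(113,292),(636,180),(680,430),(183,538)],o,5,42)
```

```text
[460.16997494 -10.16309602 304.70005084] [ 1.79339706e+02 -6.19388159e-02  7.92091036e+01]
[[467.10171518  -9.78861309]
 [445.25197214  -5.59330125]
 [488.9853001  -13.99042282]
 [462.98343131 -32.12965678]]
ctr [469.5  -7.6] len [52.1 53.7 53.1 53.7] ang [ 5.  95.8  5.  94.7]
ctr [461.3 -10.5] len [127.3  62.1 127.   63.6] ang [ 1.2 91.9  1.8 92.1]
```

Request:
{"op": "apply_moves", "data": {
  "series": [
    [1,[0.007,0.0005,-0.04],0],
    [1,[0.007,0.0005,-0.1],0],
    [1,[0.007,0.0005,-0.14],0],
    [1,[0.007,0.0005,-0.15],0],
    [1,[0.007,0.0005,-0.15],0]
  ]
}}

```text
time: 12.15
tool_pos: [467.3, -10.2, 155.2]
tcp_rot: [179.3, -0.1, 79.1]
ft_force: [0.7, 0.5, 0.5]
finger_gap: 85.5
```

Run:
```python
from h import *
p=optics.snapshot("wrist"); cv2.imwrite("pics/w11.png",p["color"]);p=optics.snapshot("wrist"); print(sense()["tool_pos"],sense()["tcp_rot"])
```

```text
[468.60390608 -10.12862942 156.99110349] [ 1.79149244e+02 -7.27492111e-02  7.91455163e+01]
```

View pics/w11.png

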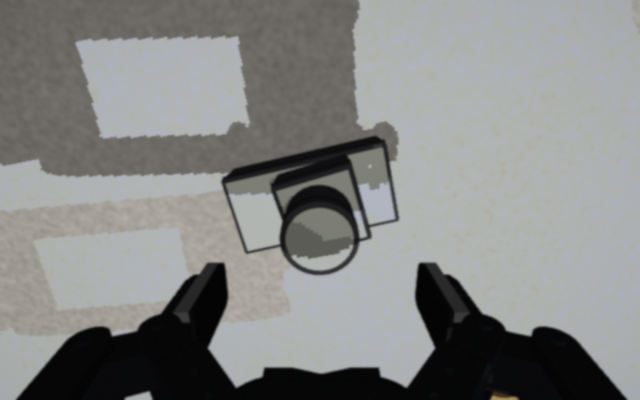

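Request:
{"op": "apply_moves", "data": {
  "series": [
    [1,[-0.001,0.0005,-0.035],0],
    [1,[-0.001,0.0005,-0.055],0],
    [1,[-0.001,0.0005,-0.055],0],
    [0.3,[-0.001,0.0005,-0.055],0],
    [0,[-0.001,0.0005,-0.055],0]
  ]
}}

```text
time: 12.88
tool_pos: [468.9, -9.8, 103.8]
tcp_rot: [179.0, -0.1, 79.1]
ft_force: [1.0, 0.2, 0.9]
finger_gap: 51.5
```

Request:
{"op": "apply_moves", "data": {
  "series": [
    [0,[0,0,0],0],
    [0,[0,0,0],0],
    [0,[0,0,0],0]
  ]
}}

```text
time: 13.25
tool_pos: [469.1, -9.8, 104.1]
tcp_rot: [178.9, -0.1, 79.1]
ft_force: [-0.2, 0.2, 2.4]
finger_gap: 45.0
```

Run:
```python
from h import *
p=optics.snapshot("wrist"); cv2.imwrite("pics/w12.png",p["color"]);print(sense()["tool_pos"],sense()["tcp_rot"],sense()["ft_force"])
print(p["rvec"].ravel(),p["tvec"].ravel())
```

```text
[469.13570531  -9.82206631 104.10084757] [ 1.78949843e+02 -8.51020785e-02  7.91423748e+01] [ 0.06621814 -0.89056628  2.8797598 ]
[-2.81126926  0.27086937  0.01692905] [-464.25883537   79.86051716  265.40865183]
```

View pics/w12.png

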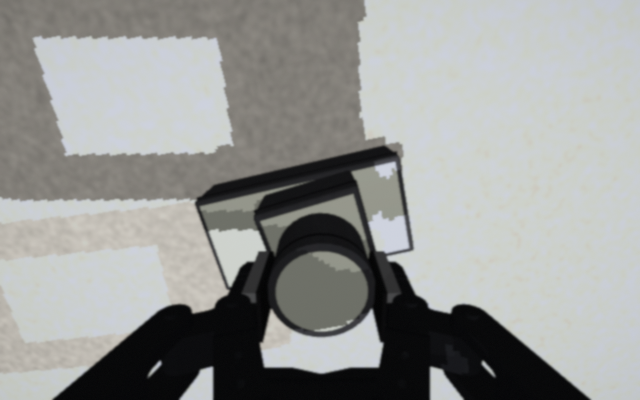

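Run:
```python
from h import *
p=optics.snapshot("wrist"); print(sense()["tool_pos"])
print(toplane(p,[(322,292),(270,290),(374,290),(322,336),(322,248)],116))
```

```text
[469.14202435  -9.82343417 104.10039558]
[[469.12821197  -9.80692131]
 [447.86103209  -4.4700503 ]
 [490.90585109 -13.2510402 ]
 [464.88409857 -32.07647055]
 [472.97997039  10.40387795]]
```

Request:
{"op": "apply_moves", "data": {
  "series": [
    [0,[0,0,0.01],0],
    [0,[0,0,0.03],0],
    [0,[0,0,0.06],0],
    [0,[0,0,0.1],0],
    [0,[0,0,0.1],0]
  ]
}}

```text
time: 13.98
tool_pos: [471.3, -10.1, 208.4]
tcp_rot: [178.6, -0.1, 79.1]
ft_force: [1.1, -0.2, -1.6]
finger_gap: 44.9
```

Run:
```python
from h import *
p=optics.snapshot("wrist"); cv2.imwrite("pics/w13.png",p["color"]);s=sense();print(s["tool_pos"],s["tcp_rot"],s["ft_force"],s["joint_pos"])
```

```text
[470.17270216  -9.96926585 206.00119346] [ 1.78749970e+02 -9.44827437e-02  7.91430294e+01] [-0.22722896  0.64605292 -1.97622123] [-7.48061431e+00 -1.32361491e+01  1.09085520e+02  2.08422483e-02
  8.28972057e+01  3.37503606e+00]
```

View pics/w13.png

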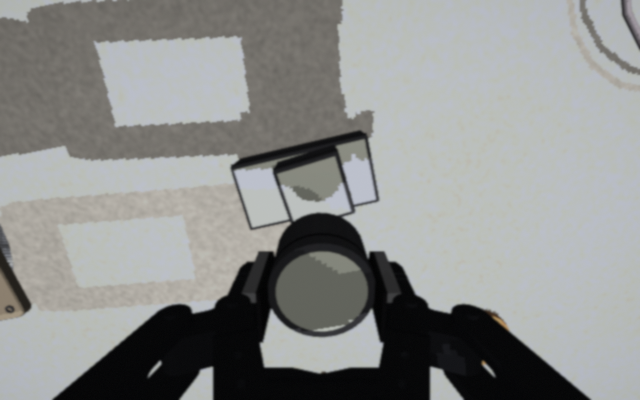

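Request:
{"op": "apply_moves", "data": {
  "series": [
    [0,[0.03,-0.045,0],0],
    [0,[0.06,-0.095,0],0],
    [0,[0.095,-0.146,-0.01],0],
    [0,[0.128,-0.197,-0.04],0],
    [0,[0.159,-0.245,-0.07],0]
  ]
}}

```text
time: 14.65
tool_pos: [625.7, -250.8, 137.0]
tcp_rot: [178.8, -0.1, 79.1]
ft_force: [1.3, 0.3, -1.7]
finger_gap: 44.6
```

Run:
```python
from h import *
p=optics.snapshot("wrist");p=optics.snapshot("wrist"); cv2.imwrite("pics/w14.png",p["color"]);s=sense();print(s["tool_pos"],s["tcp_rot"],s["ft_force"],s["joint_pos"])
```

```text
[ 622.10325579 -251.93903125  128.04778109] [179.56942327  -0.24940433  78.93692897] [-2.12381861  1.05689072 -2.73034183] [-26.609956    22.17735932  80.12073502   0.36452145  77.35417082
 -15.62467116]
```

View pics/w14.png

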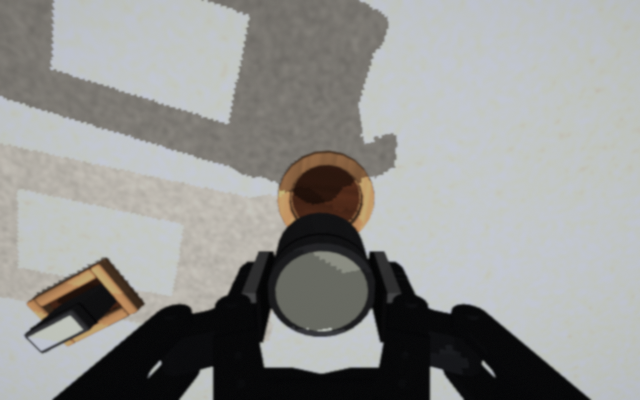

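Run:
```python
from h import *
for _ in range(4): p=optics.snapshot("wrist")
s=sense();print(s["tool_pos"],s["tcp_rot"],s["qd"].round(1))
i=p["color"][130:260,250:400]; cv2.imwrite("pics/c14.png",cv2.resize(i,None,fx=5,fy=5,interpolation=2))
```

```text
[ 625.38837693 -248.60061078  139.60598164] [ 1.78760648e+02 -1.16807856e-01  7.91673870e+01] [ 0.6 -2.5 -0.3 -0.2 -0.   0.1]
```

View pics/c14.png

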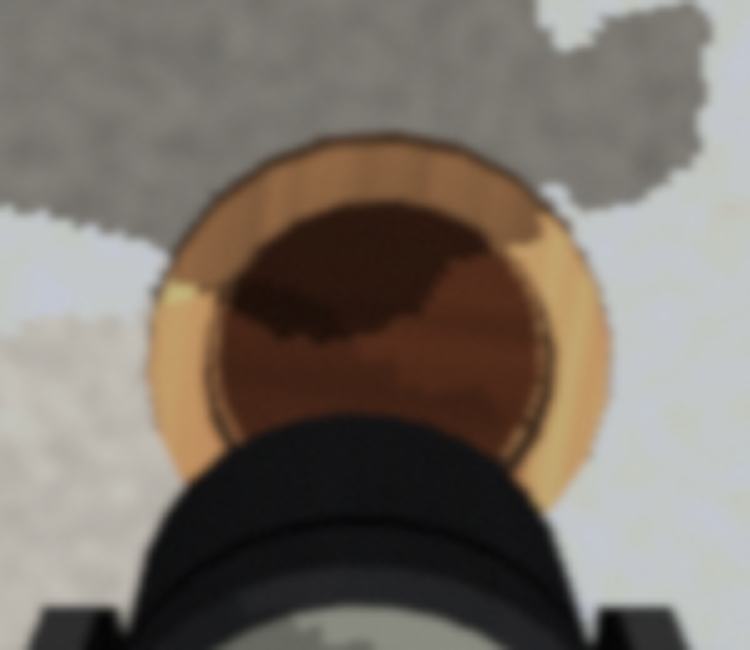

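```bash
cat >> h.py <<'E'
def circ(p,pts,off,k,z):
    w=toplane(p,np.array(pts,float)/k+np.array(off)-.5+.5/k,z)
    A=np.c_[2*w,np.ones(len(w))]; x=np.linalg.lstsq(A,(w**2).sum(1),rcond=None)[0]
    print("circle",x[:2].round(1),"R",np.sqrt(x[2]+x[0]**2+x[1]**2).round(1))
E
python3 - <<'E'
from h import *
p=optics.snapshot("wrist"); print(sense()["tool_pos"])
circ(p,[(148,360),(161,290),(212,208),(280,155),(380,133),(470,153),(550,205),(597,280),(611,360),(590,445)],(250,130),5,12)
E
```

```text
[ 625.92694179 -248.5911653   140.95689319]
circle [ 630.4 -256.3] R 38.5
```

Request:
{"op": "apply_moves", "data": {
  "series": [
    [0,[0.0035,-0.007,-0.02],0],
    [0,[0.0035,-0.007,-0.06],0],
    [0,[0.0035,-0.007,-0.09],0],
    [0,[0.0035,-0.007,-0.092],0],
    [0,[0.0035,-0.007,-0.092],0]
  ]
}}

```text
time: 15.62
tool_pos: [630.0, -255.6, 50.2]
tcp_rot: [178.6, -0.1, 79.2]
ft_force: [-0.4, 0.5, -0.8]
finger_gap: 45.3
```

Run:
```python
from h import *
for _ in range(3): p=optics.snapshot("wrist")
s=sense();print(s["tool_pos"],s["tcp_rot"],s["qd"].round(1))
i=p["color"][130:280,240:410]; cv2.imwrite("pics/c15.png",cv2.resize(i,None,fx=4,fy=4,interpolation=2))
```

```text
[ 630.86879568 -256.18841466   51.37041006] [ 1.78438849e+02 -2.24466543e-02  7.92057239e+01] [-0.2  0.2  0.2 -0.1 -0.  -0. ]
```

View pics/c15.png

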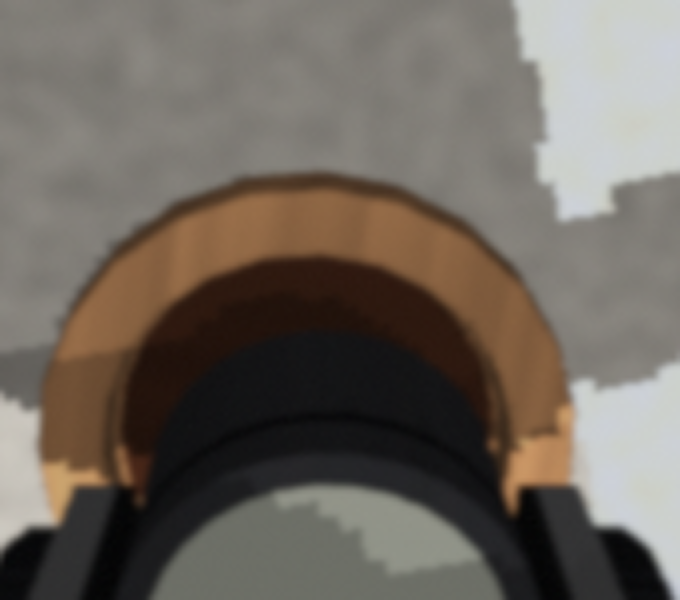

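Run:
```python
from h import *
p=optics.snapshot("wrist"); print(sense()["tool_pos"])
circ(p,[(43,430),(62,345),(115,258),(200,203),(310,181),(410,200),(490,255),(545,330),(573,410)],(240,130),4,12)
print(toplane(p,np.array([(325,480)])/4+(240,130),50))
```

```text
[ 630.68604798 -256.1383637    51.1215009 ]
circle [ 629.3 -255.2] R 37.4
[[ 633.22890602 -243.41561702]]
```

Request:
{"op": "apply_moves", "data": {
  "series": [
    [0,[-0.0013,0.0006,-0.006],0],
    [0,[-0.0013,0.0006,-0.014],0],
    [0,[-0.0013,0.0006,-0.019],0],
    [0,[-0.0013,0.0006,-0.0215],0],
    [0,[-0.0013,0.0006,-0.023],0]
  ]
}}

```text
time: 16.45
tool_pos: [629.1, -255.5, 28.3]
tcp_rot: [178.5, -0.0, 79.2]
ft_force: [-4.9, 2.3, 7.4]
finger_gap: 45.2
```

Run:
```python
from h import *
p=optics.snapshot("wrist"); s=sense();print(s["tool_pos"],s["ft_force"])
```

```text
[ 629.27410377 -255.49184844   28.36654076] [-1.42604305  0.30719419  0.25841452]
```

Request:
{"op": "apply_moves", "data": {
  "series": [
    [0,[0,0,-0.001],0],
    [0.6,[0,0,-0.001],0],
    [1,[0,0,-0.001],0],
    [1,[0,0,0.015],0],
    [1,[0,0,0.05],0]
  ]
}}

```text
time: 17.12
tool_pos: [627.9, -254.9, 77.5]
tcp_rot: [178.7, -0.1, 79.2]
ft_force: [0.9, -0.4, 0.4]
finger_gap: 85.4
```

Request:
{"op": "apply_moves", "data": {
  "series": [
    [1,[0,0,0.06],0],
    [1,[-0.02,0.03,0.11],0],
    [1,[-0.045,0.075,0.14],0],
    [1,[-0.08,0.12,0.17],0],
    [1,[-0.11,0.165,0.18],0]
  ]
}}

```text
time: 17.75
tool_pos: [517.9, -89.0, 261.5]
tcp_rot: [178.4, -0.1, 79.2]
ft_force: [0.5, 0.4, 0.6]
finger_gap: 85.6
```

Run:
```python
from h import *
p=optics.snapshot("top");cv2.imwrite("pics/t16.png",p["color"])
for _ in range(2): p=optics.snapshot("wrist")
cv2.imwrite("pics/w16.png",p["color"])
s=sense();print(s["tool_pos"],s["tcp_rot"],s["qd"].round(1),s["finger_gap"])
```

```text
[517.75911011 -88.19723159 260.32172147] [ 1.78446401e+02 -8.37986738e-02  7.93547146e+01] [-2.1  3.8 -1.7 -0.7 -1.5 -1.1] 85.37488275939978
```

View pics/w16.png

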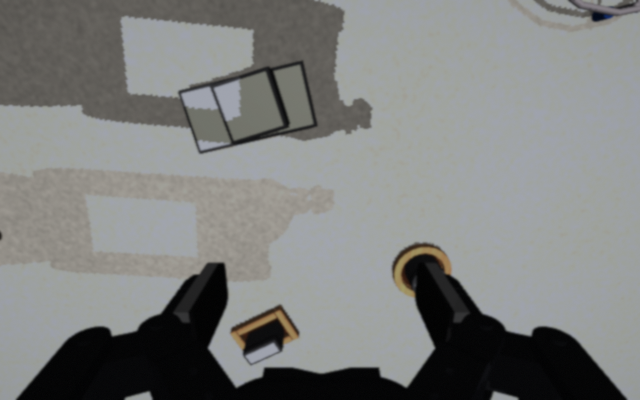

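Request:
{"op": "apply_moves", "data": {
  "series": [
    [1,[-0.02,0.03,0],0.14],
    [1,[-0.045,0.07,-0.02],0.27],
    [1,[-0.049,0.08,-0.05],0.27],
    [1,[-0.049,0.08,-0.07],0.27],
    [1,[-0.049,0.08,-0.08],0.27]
  ]
}}

```text
time: 18.52
tool_pos: [468.6, -8.7, 179.4]
tcp_rot: [178.5, -0.1, 94.8]
ft_force: [-0.7, 0.8, -0.1]
finger_gap: 85.1
```

Run:
```python
from h import *
for _ in range(3): p=optics.snapshot("wrist")
s=sense();print(s["tool_pos"],s["tcp_rot"],s["qd"].round(1))
cv2.imwrite("pics/w17.png",p["color"])
i=p["color"][140:270,220:400]; cv2.imwrite("pics/c17.png",cv2.resize(i,None,fx=4,fy=4,interpolation=2))
i=cv2.imread("pics/t16.png")[145:175,383:413]; cv2.imwrite("pics/c16.png",cv2.resize(i,None,fx=14,fy=14,interpolation=2))
```

```text
[469.03604335  -8.7184881  180.51526351] [ 1.78461226e+02 -8.06850917e-02  9.47801559e+01] [ 0.1 -0.7 -1.1  0.1  0.3  0.1]
```

View pics/c17.png

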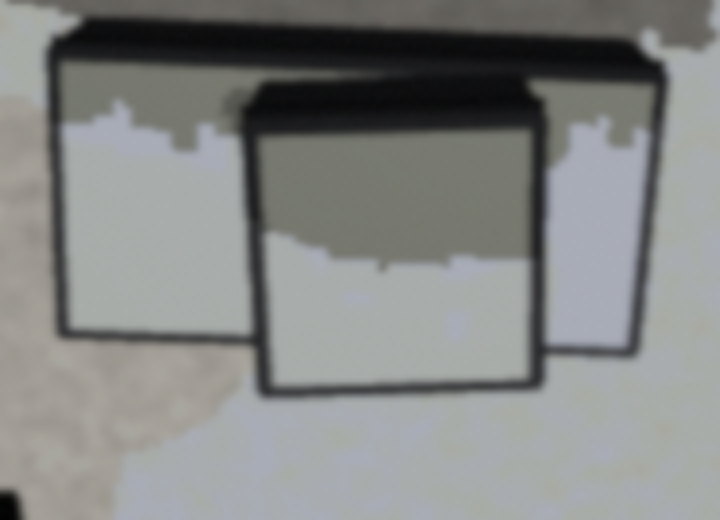

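View pics/c16.png

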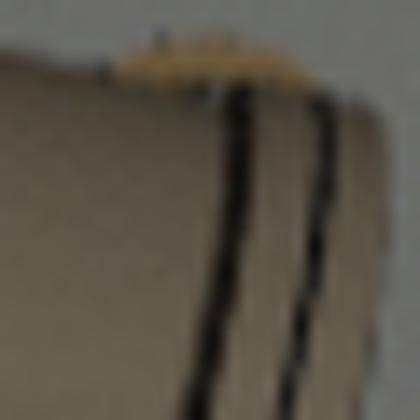

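Run:
```python
from h import *
p=optics.snapshot("wrist"); print(sense()["tool_pos"])
o=(220,140)
poly(p,[(244,127),(546,124),(543,388),(259,396)],o,4,80)
poly(p,[(50,56),(664,80),(636,354),(60,337)],o,4,42)
p=optics.snapshot("top");
i=p["color"][140:180,375:420]; cv2.imwrite("pics/c16.png",cv2.resize(i,None,fx=14,fy=14,interpolation=2))
i=p["color"][140:190,230:280]; cv2.imwrite("pics/c18.png",cv2.resize(i,None,fx=12,fy=12,interpolation=2))
i=p["color"][205:275,205:265]; cv2.imwrite("pics/c19.png",cv2.resize(i,None,fx=8,fy=8,interpolation=2))
```

```text
[469.34806993  -8.70766383 181.06653802]
ctr [470.1  -8.5] len [54.7 52.3 55.  53.1] ang [ 5.  96.1  5.9 95.7]
ctr [461.7 -10.5] len [127.4  62.1 128.   62.3] ang [ 2.3 92.5  2.3 92. ]
```

View pics/c16.png

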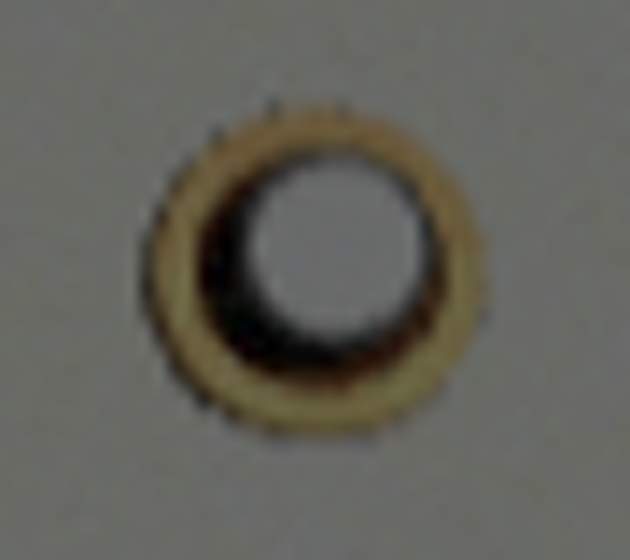

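View pics/c18.png

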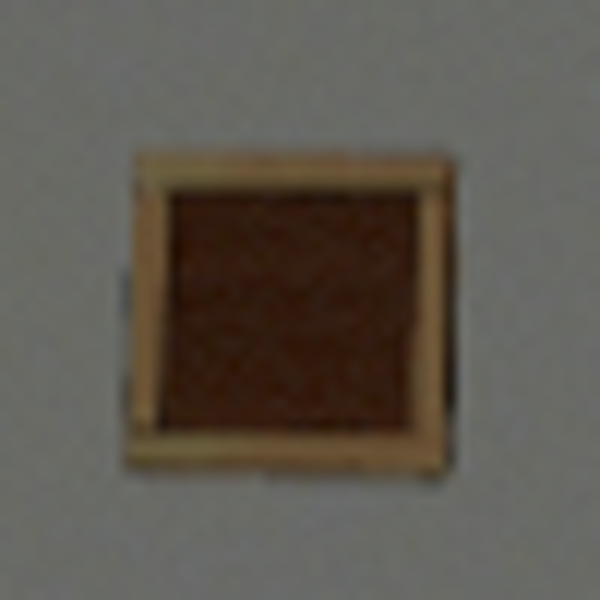

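View pics/c19.png

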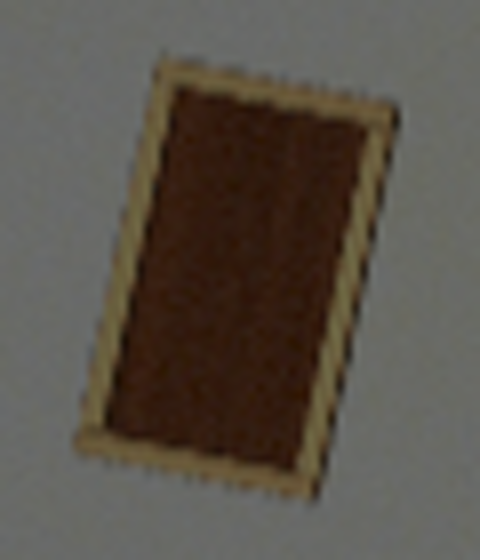

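Request:
{"op": "apply_moves", "data": {
  "series": [
    [1,[0.0005,0,-0.05],0.01],
    [1,[0.0005,0,-0.095],0.01],
    [1,[0.0005,0,-0.118],0.01],
    [1,[0.0005,0,-0.118],0.01],
    [0.5,[0.0005,0,-0.118],0.01]
  ],
  "grip_force": 40
}}

```text
time: 19.4
tool_pos: [471.4, -9.0, 65.2]
tcp_rot: [178.2, -0.0, 95.4]
ft_force: [0.7, 0.3, 0.3]
finger_gap: 69.5
```

Request:
{"op": "apply_moves", "data": {
  "series": [
    [0.3,[0,0,0],0],
    [0.3,[0,0,0],0],
    [0.2,[0,0,0],0]
  ]
}}

```text
time: 19.77
tool_pos: [472.9, -9.2, 67.0]
tcp_rot: [178.0, 0.0, 95.4]
ft_force: [-0.4, 1.1, 6.7]
finger_gap: 54.8
```

Run:
```python
from h import *
p=optics.snapshot("wrist"); s=sense();print(s["tool_pos"],s["tcp_rot"],s["finger_gap"],s["ft_force"]);cv2.imwrite("pics/w20.png",p["color"])
p=optics.snapshot("top")
th=np.radians(np.arange(0,360,30))
print("round lid",toplane(p,np.array([(338,245)])/14+(375,140)-.46,40)); print("holder",toplane(p,np.array([(319,270)])/14+(375,140)-.46,12))
poly(p,[(135,155),(452,155),(445,470),(127,468)],(230,140),12,12)
poly(p,[(160,60),(397,106),(316,497),(78,447)],(205,205),8,12)
```

```text
[472.932474    -9.18689813  66.99447143] [1.78049212e+02 1.55793216e-02 9.53540355e+01] 55.22904033966801 [-0.14494326 -0.84811992  7.75373609]
round lid [[ 629.63996628 -255.03206196]]
holder [[ 628.66107932 -255.79154091]]
ctr [620.1 216.4] len [87.3 87.1 87.1 86.6] ang [ 88.3 177.7  88.  177.7]
ctr [380.5 283.5] len [ 98.9 161.   98.8 159.8] ang [ 77.5 167.3  76.8 167.3]
```

View pics/w20.png

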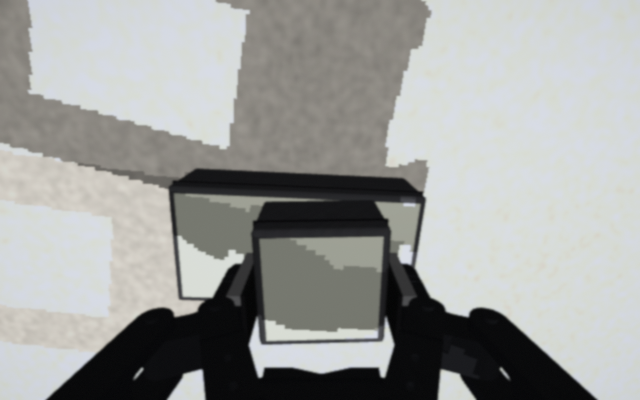

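Run:
```python
from h import *
p=optics.snapshot("wrist"); s=sense();print(s["tool_pos"])
poly(p,[(252,238),(390,235),(384.5,341),(261,344)],(0,0),1,80)
```

```text
[472.94986011  -9.18388198  66.99140205]
ctr [472.8  -8.7] len [54.5 51.7 54.9 51.2] ang [ 5.9 96.4  5.4 96. ]
```

Request:
{"op": "apply_moves", "data": {
  "series": [
    [0.2,[0,0,0.012],0],
    [0.2,[0,0,0.04],0],
    [0.2,[0.01,0.01,0.08],0],
    [0.2,[0.035,0.05,0.1],-0.07],
    [0.2,[0.065,0.1,0.1],-0.13]
  ]
}}

```text
time: 20.55
tool_pos: [540.4, 91.3, 170.9]
tcp_rot: [177.7, -0.0, 87.7]
ft_force: [0.9, -1.1, -1.7]
finger_gap: 55.4
```

Request:
{"op": "apply_moves", "data": {
  "series": [
    [0.2,[0.03,0.045,0],0],
    [0.2,[0.06,0.09,0],0],
    [0.2,[0.08,0.12,0],0],
    [0.2,[0.08,0.125,-0.02],0],
    [0.2,[0.08,0.125,-0.03],0]
  ]
}}

```text
time: 21.18
tool_pos: [618.8, 215.9, 138.6]
tcp_rot: [177.9, 0.1, 87.7]
ft_force: [-0.3, -0.5, -2.2]
finger_gap: 55.5
```

Run:
```python
from h import *
for _ in range(3): p=optics.snapshot("wrist")
s=sense();print(s["tool_pos"],s["tcp_rot"],s["finger_gap"],s["ft_force"]);cv2.imwrite("pics/w21.png",p["color"])
```

```text
[619.02272434 214.92377449 139.49262999] [1.77885100e+02 6.87200422e-02 8.76109330e+01] 55.3891836361055 [-0.17754458 -0.18247514 -1.8751118 ]
```

View pics/w21.png

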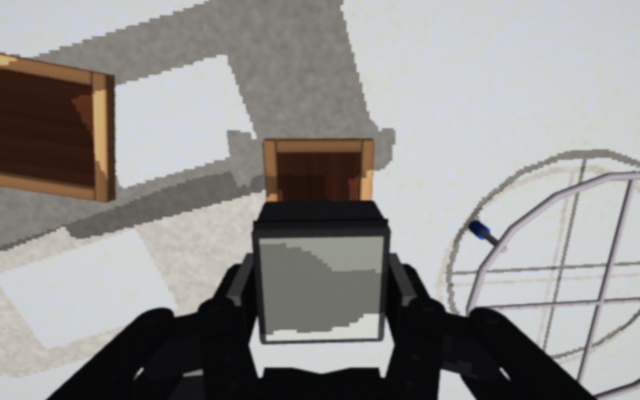

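Run:
```python
from h import *
p=optics.snapshot("wrist"); s=sense();print(s["tool_pos"])
i=p["color"][125:225,250:390]; cv2.imwrite("pics/c21.png",cv2.resize(i,None,fx=5,fy=5,interpolation=2))
w=toplane(p,[(263.5,140),(374,140)],12); print(w); d=w[1]-w[0]; print(np.hypot(*d)); d/=np.hypot(*d); print(np.degrees(np.arctan2(d[1],d[0])), w.mean(0)+44*np.array([d[1],-d[0]]))
```

```text
[619.77269717 215.1426035  140.64733499]
[[580.50024818 261.53228814]
 [667.09894613 257.51400736]]
86.6918742818313
-2.656685540909484 [621.7601401 215.5704389]
```

View pics/c21.png

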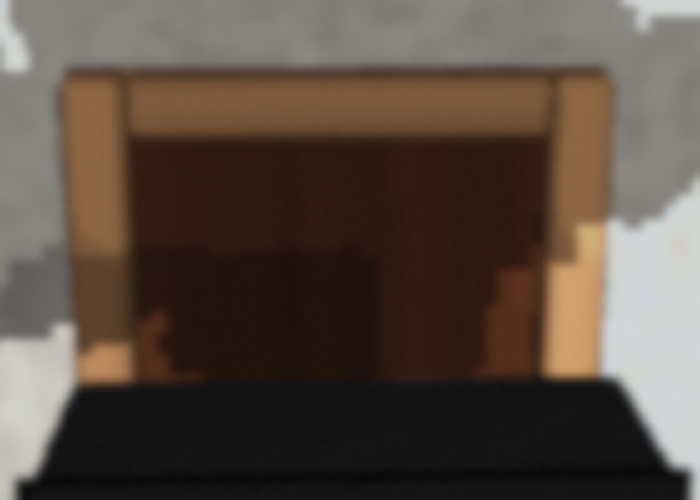

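Request:
{"op": "apply_moves", "data": {
  "series": [
    [0.2,[0.0005,0.0008,-0.04],0],
    [0.2,[0.0005,0.0008,-0.075],0],
    [0.2,[0.0005,0.0008,-0.092],0],
    [0.2,[0.0005,0.0008,-0.094],0],
    [0.2,[0.0005,0.0008,-0.094],0]
  ]
}}

```text
time: 22.0
tool_pos: [621.4, 216.1, 48.5]
tcp_rot: [177.6, -0.0, 87.6]
ft_force: [-0.2, -0.2, -2.5]
finger_gap: 55.5
```

Run:
```python
from h import *
for _ in range(3): p=optics.snapshot("wrist")
s=sense();print(s["tool_pos"],s["tcp_rot"],s["finger_gap"],s["ft_force"]);
i=p["color"][140:280,240:410]; cv2.imwrite("pics/c22.png",cv2.resize(i,None,fx=4,fy=4,interpolation=2))
```

```text
[621.57470117 216.30288018  48.64624832] [ 1.77615032e+02 -2.35009902e-02  8.76055498e+01] 55.18095039414549 [ 0.35409941 -0.11234637 -2.2279377 ]
```

View pics/c22.png

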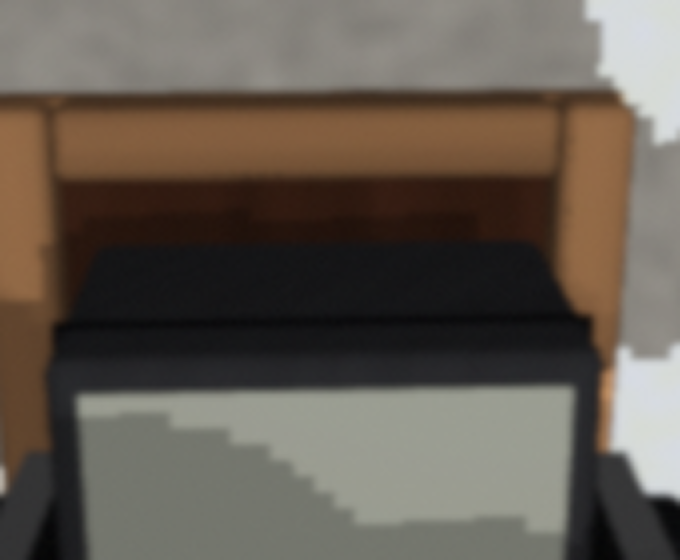

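Request:
{"op": "apply_moves", "data": {
  "series": [
    [0.2,[-0.001,0,-0.006],0],
    [0.2,[-0.001,0,-0.013],0],
    [0.2,[-0.001,0,-0.017],0],
    [0.2,[-0.001,0,-0.0195],0],
    [0.2,[-0.001,0,-0.021],0]
  ]
}}

```text
time: 22.78
tool_pos: [620.2, 216.2, 29.1]
tcp_rot: [177.7, 0.0, 87.6]
ft_force: [-11.8, -4.4, 21.8]
finger_gap: 55.4
```

Run:
```python
from h import *
p=optics.snapshot("wrist"); s=sense();print(s["tool_pos"],s["ft_force"])
cv2.imwrite("pics/w23.png",p["color"])
```

```text
[620.26246341 216.24872177  29.17330638] [-7.71420294 -1.95478822 10.43616413]
```

View pics/w23.png

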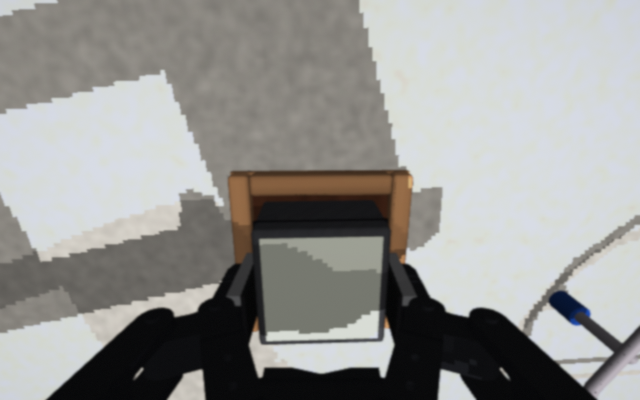

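Request:
{"op": "apply_moves", "data": {
  "series": [
    [0.6,[0,0,0],0],
    [1,[0,0,0],0],
    [1,[0,0,0],0],
    [1,[0,0,0.02],0],
    [1,[0,0,0.06],0]
  ]
}}

```text
time: 23.45
tool_pos: [618.9, 215.9, 88.7]
tcp_rot: [177.9, 0.1, 87.6]
ft_force: [0.3, 0.4, -0.8]
finger_gap: 85.5
```

Request:
{"op": "apply_moves", "data": {
  "series": [
    [1,[0,0,0.05],0.1],
    [1,[-0.02,-0.03,0.1],0.27],
    [1,[-0.045,-0.075,0.12],0.45],
    [1,[-0.075,-0.12,0.12],0.63],
    [1,[-0.1,-0.16,0.12],0.81]
  ]
}}

```text
time: 24.08
tool_pos: [518.4, 54.5, 211.0]
tcp_rot: [177.8, 0.2, 134.4]
ft_force: [-0.1, -1.0, 0.0]
finger_gap: 85.4
```

Request:
{"op": "apply_moves", "data": {
  "series": [
    [1,[-0.02,-0.03,0],0.18],
    [1,[-0.04,-0.06,0],0.36],
    [1,[-0.055,-0.07,0],0.54],
    [1,[-0.055,-0.07,0],0.72],
    [1,[-0.055,-0.07,0],0.83]
  ]
}}

```text
time: 24.7
tool_pos: [463.6, -15.9, 212.8]
tcp_rot: [177.8, 0.3, -177.9]
ft_force: [0.4, -0.5, 0.4]
finger_gap: 84.9
```

Run:
```python
from h import *
for _ in range(3): p=optics.snapshot("wrist")
s=sense();print(s["tool_pos"],s["tcp_rot"],s["finger_gap"],s["joint_pos"]);cv2.imwrite("pics/w24.png",p["color"])
p=optics.snapshot("top"); 
i=p["color"][140:190,230:280]; cv2.imwrite("pics/c24.png",cv2.resize(i,None,fx=12,fy=12,interpolation=2))
```

```text
[463.73426462 -15.55977911 212.29246631] [ 177.78150261    0.30505428 -178.19290199] 85.62886127782586 [  -9.97360218  -13.34333523  108.53400657    2.24267463   84.96770975
 -101.98644089]
```

View pics/w24.png

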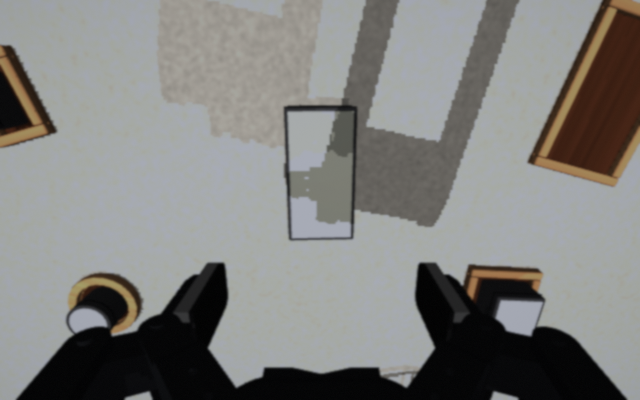

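View pics/c24.png

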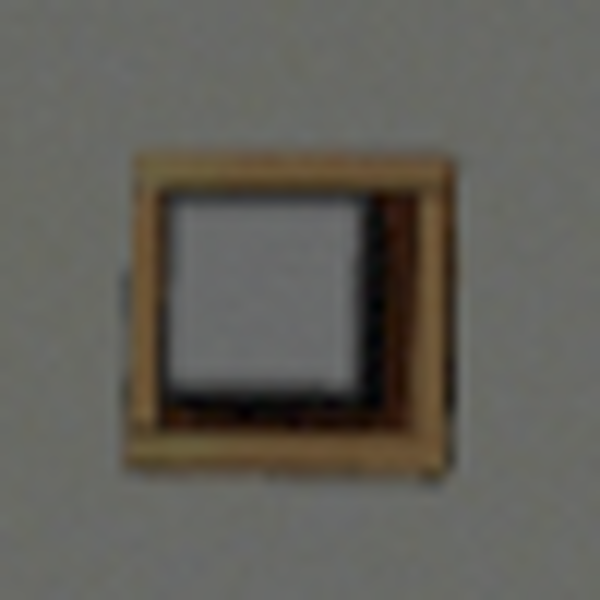

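Run:
```python
from h import *
p=optics.snapshot("top"); print("sq lid");poly(p,[(163,190),(375,190),(366,398),(161,393)],(230,140),12,42)
p=optics.snapshot("wrist"); s=sense();print(s["tool_pos"],s["tcp_rot"])
i=p["color"][95:250,270:370]; cv2.imwrite("pics/c25.png",cv2.resize(i,None,fx=5,fy=5,interpolation=2))
poly(p,[(284.5,106.5),(356.5,105.5),(353.5,238.5),(289.5,240)],(0,0),1,42)
```

```text
sq lid
ctr [620.6 218.3] len [57.1 56.4 55.1 55. ] ang [ 88.3 176.5  87.  178.6]
[463.54517488 -15.41936332 211.56082425] [ 177.76941505    0.24860906 -178.1897623 ]
ctr [459.4  -9. ] len [ 63.6 129.3  64.6 129. ] ang [92.5  2.4 92.3  2. ]
```

View pics/c25.png

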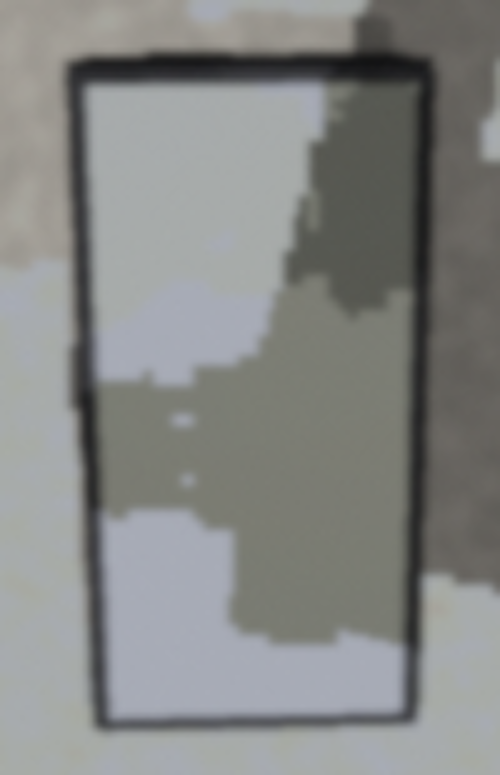

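Request:
{"op": "apply_moves", "data": {
  "series": [
    [1,[-0.003,0.006,-0.04],0.007],
    [1,[-0.003,0.006,-0.09],0.007],
    [1,[-0.003,0.006,-0.125],0.007],
    [1,[-0.003,0.006,-0.135],0.007],
    [1,[-0.003,0.006,-0.135],0.007]
  ]
}}

```text
time: 25.62
tool_pos: [460.6, -9.3, 76.9]
tcp_rot: [177.8, 0.2, -177.8]
ft_force: [-0.8, 0.1, 0.0]
finger_gap: 85.4
```

Run:
```python
from h import *
for _ in range(3): p=optics.snapshot("wrist")
s=sense();print(s["tool_pos"],s["tcp_rot"]);cv2.imwrite("pics/w26.png",p["color"])
```

```text
[462.03190429  -9.64248767  78.50763061] [ 177.80538816    0.42174309 -177.79934225]
```

View pics/w26.png

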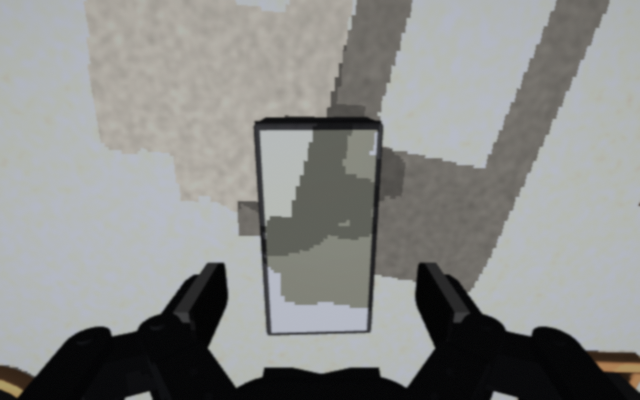

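Request:
{"op": "apply_moves", "data": {
  "series": [
    [1,[-0.002,0.0,-0.03],0],
    [1,[-0.002,0.0,-0.052],0],
    [1,[-0.002,0.0,-0.06],0],
    [1,[-0.002,0.0,-0.06],0],
    [0.6,[-0.002,0.0,-0.06],0]
  ],
  "grip_force": 60
}}

```text
time: 26.4
tool_pos: [461.2, -9.8, 19.8]
tcp_rot: [177.8, 0.5, -177.8]
ft_force: [0.6, -0.5, 0.3]
finger_gap: 69.7
```

Request:
{"op": "apply_moves", "data": {
  "series": [
    [0.4,[0,0,0],0],
    [0.3,[0,0,0],0],
    [0.3,[0,0,0],0]
  ]
}}

```text
time: 26.78
tool_pos: [461.7, -9.9, 20.5]
tcp_rot: [177.8, 0.6, -177.8]
ft_force: [-1.6, 0.7, 4.7]
finger_gap: 65.0
```

Run:
```python
from h import *
for _ in range(1): p=optics.snapshot("wrist")
s=sense();print(s["tool_pos"],s["tcp_rot"],s["finger_gap"],s["ft_force"],s["wrist_torque"]);cv2.imwrite("pics/w27.png",p["color"])
```

```text
[461.72991605  -9.90192352  20.5133314 ] [ 177.84215854    0.60248565 -177.79975073] 64.9931225806848 [-1.75984949  1.0178406   5.35392439] [-0.12195663  0.22993118 -0.00665125]
```

View pics/w27.png

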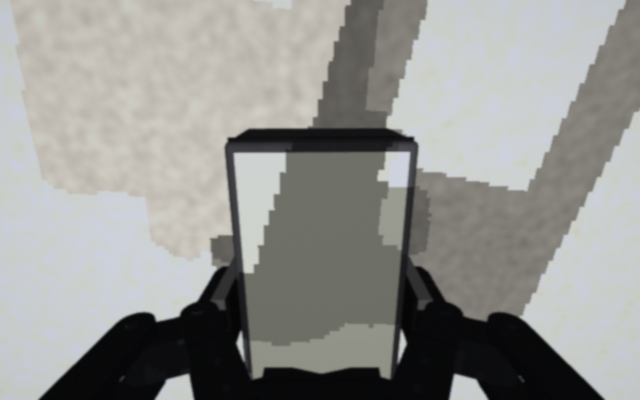

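Run:
```python
from h import *
p=optics.snapshot("wrist"); s=sense();print(s["tool_pos"])
w=toplane(p,[(227,146),(417.5,146)],42); print(w); d=w[0]-w[1]; print(np.hypot(*d)); 
u=np.array([np.cos(np.radians(2.2)),np.sin(np.radians(2.2))]); print(w.mean(0)+65*u, w.mean(0)+65*u-s["tool_pos"][:2])
```

```text
[461.71971461  -9.89996105  20.50030081]
[[399.01995666 -44.21741378]
 [396.92444312  19.24742712]]
63.499426828777416
[462.92428946  -9.98978574] [ 1.20457485 -0.08982468]
```

Request:
{"op": "apply_moves", "data": {
  "series": [
    [0.3,[0,0,0.01],0],
    [0.3,[0,0,0.03],0],
    [0.3,[0,0,0.065],0],
    [0.3,[0,0,0.09],0],
    [0.3,[0,0,0.09],0]
  ]
}}

```text
time: 27.5
tool_pos: [463.3, -10.2, 112.6]
tcp_rot: [177.9, 0.8, -177.8]
ft_force: [0.6, -0.1, -4.6]
finger_gap: 64.9
```

Run:
```python
from h import *
for _ in range(1): p=optics.snapshot("wrist")
s=sense();print(s["tool_pos"],s["tcp_rot"],s["finger_gap"],s["ft_force"],s["wrist_torque"]);cv2.imwrite("pics/w28.png",p["color"])
p=optics.snapshot("side"); cv2.imwrite("pics/s28.png",cv2.resize(p["color"][80:260,260:460],None,fx=4,fy=3.3,interpolation=2))
```

```text
[462.07993611  -9.99068041 110.82810272] [ 177.8600482     0.68012736 -177.80107512] 65.0397243873834 [ 0.23912783 -0.16091912 -5.09813109] [ 0.01472092 -0.02505311  0.02090915]
```

View pics/w28.png

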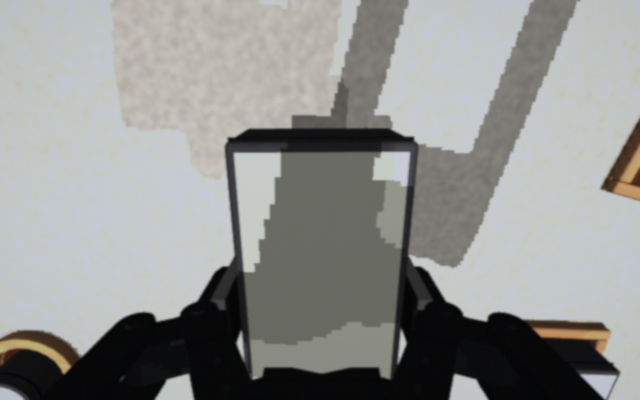

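View pics/s28.png

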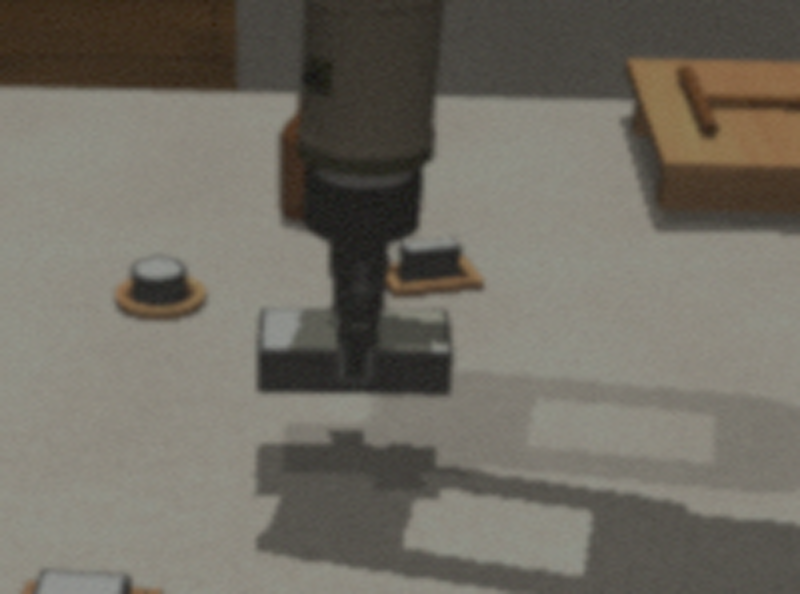

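Request:
{"op": "apply_moves", "data": {
  "series": [
    [0.3,[-0.012,0.045,0],-0.05],
    [0.3,[-0.027,0.1,0],-0.12],
    [0.3,[-0.042,0.155,0],-0.19],
    [0.3,[-0.057,0.21,0],-0.25],
    [0.3,[-0.068,0.25,0],-0.26]
  ]
}}

```text
time: 28.22
tool_pos: [390.9, 241.6, 107.6]
tcp_rot: [177.9, 0.4, 167.3]
ft_force: [0.7, -1.0, -4.1]
finger_gap: 65.0
```

Run:
```python
from h import *
for _ in range(5): p=optics.snapshot("wrist")
s=sense();print(s["tool_pos"],s["tcp_rot"],s["finger_gap"]);cv2.imwrite("pics/w29.png",p["color"])
print(p["rvec"].ravel(),p["tvec"].ravel())
```

```text
[392.05077334 239.55048013 107.99152139] [177.96044689   0.42476605 167.36302436] 65.08288796202582
[-2.26015878 -1.80267324 -0.33559886] [-322.87108392 -308.42233252  136.24622425]
```

View pics/w29.png

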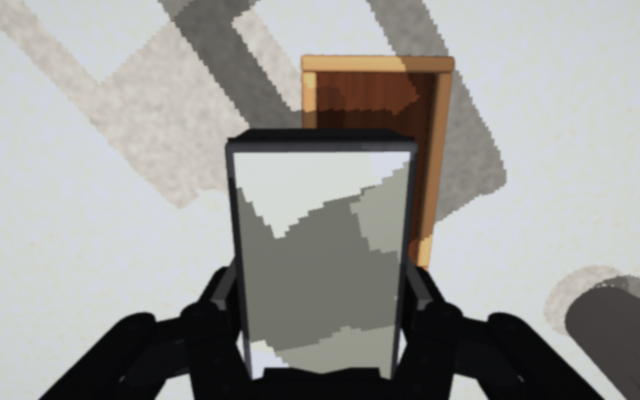

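```bash
cat >> h.py <<'E'
def edge(p,a,b,z,half):
    w=toplane(p,[a,b],z); d=w[1]-w[0]; L=np.hypot(*d); d/=L; print("L",L.round(1),"ang",np.degrees(np.arctan2(d[1],d[0])).round(1)); n=np.array([d[1],-d[0]]); return w.mean(0)+half*n
E
python3 - <<'E'
from h import *
p=optics.snapshot("wrist"); s=sense();print(s["tool_pos"])
print(edge(p,(301.5,56),(455.5,57),12,82)); print(edge(p,(227,146),(417.5,146),s["tool_pos"][2]+21.5,65))
E
```

```text
[392.48813894 239.22326638 108.32200392]
L 99.2 ang 77.2
[381.58689982 283.12585617]
L 63.4 ang 77.1
[393.17668238 238.81074388]
```

Request:
{"op": "apply_moves", "data": {
  "series": [
    [0.3,[-0.0115,0.0445,0],0],
    [0.3,[-0.0115,0.0445,-0.02],0],
    [0.3,[-0.0115,0.0445,-0.05],0],
    [0.3,[-0.0115,0.0445,-0.064],0],
    [0.3,[-0.0115,0.0445,-0.064],0]
  ]
}}

```text
time: 29.15
tool_pos: [380.3, 282.4, 43.0]
tcp_rot: [178.1, 0.3, 167.2]
ft_force: [0.1, 0.6, -4.5]
finger_gap: 64.7
```

Run:
```python
from h import *
for _ in range(4): p=optics.snapshot("wrist")
s=sense();print(s["tool_pos"],s["tcp_rot"],s["finger_gap"]);cv2.imwrite("pics/w30.png",p["color"])
```

```text
[382.11942311 284.08305976  45.66833124] [177.84617041   0.54915747 167.26870694] 65.0684220817933
```

View pics/w30.png

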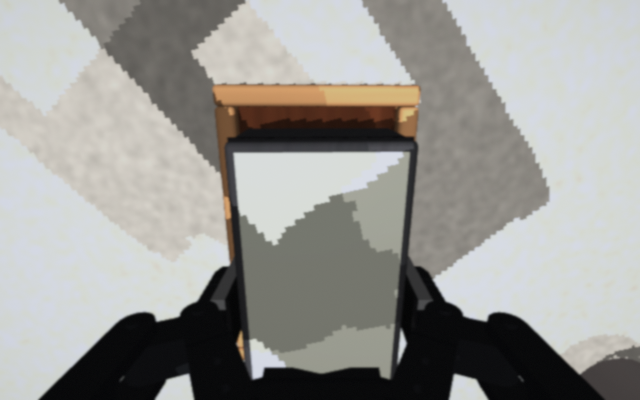

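Run:
```python
from h import *
p=optics.snapshot("wrist"); s=sense();print(s["tool_pos"])
print(edge(p,(213,86.5),(419.5,86.5),12,82)); print(edge(p,(227,146),(417.5,146),s["tool_pos"][2]+21.5,65))
```

```text
[382.05153887 284.13044604  45.6438679 ]
L 97.8 ang 77.3
[381.11174653 283.70738411]
L 63.5 ang 77.0
[383.2104145  283.27087692]
```

Request:
{"op": "apply_moves", "data": {
  "series": [
    [0.3,[-0.0018,0.0,-0.006],0],
    [0.3,[-0.0018,0.0,-0.013],0],
    [0.3,[-0.0018,0.0,-0.018],0],
    [0.3,[-0.0018,0.0,-0.021],0],
    [0.3,[-0.0018,0.0,-0.022],0]
  ]
}}

```text
time: 30.02
tool_pos: [379.9, 284.0, 24.4]
tcp_rot: [177.9, 0.5, 167.3]
ft_force: [-11.5, -6.6, 21.7]
finger_gap: 65.3
```

Run:
```python
from h import *
for _ in range(2): p=optics.snapshot("wrist")
s=sense();print(s["tool_pos"],s["tcp_rot"],s["ft_force"]);cv2.imwrite("pics/w31.png",p["color"])
```

```text
[380.0335982  284.06900516  24.49294427] [177.89975177   0.50054357 167.29036691] [-7.21704037 -4.17009174 11.47218208]
```

View pics/w31.png

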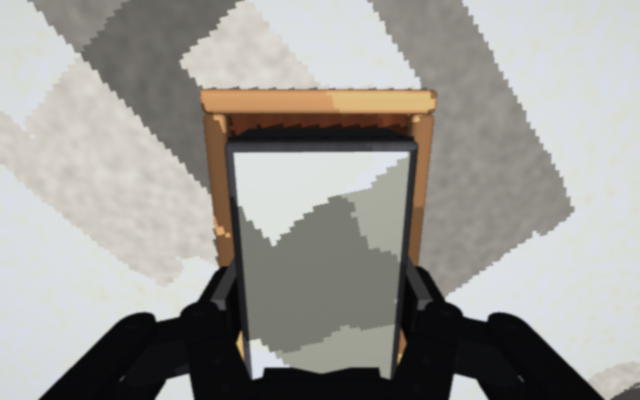

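Seated: the tin lid (227–417) sits inside the rim (202–437), and the TCP height is 24.5 as expected with contact force. Release and lift.

Request:
{"op": "apply_moves", "data": {
  "series": [
    [0.6,[0,0,0],0],
    [1,[0,0,0],0],
    [1,[0,0,0],0],
    [1,[0,0,0.02],0],
    [1,[0,0,0.06],0]
  ]
}}

```text
time: 30.75
tool_pos: [378.7, 283.3, 83.5]
tcp_rot: [178.0, 0.3, 167.3]
ft_force: [0.6, 0.2, -0.7]
finger_gap: 85.4
```

Request:
{"op": "apply_moves", "data": {
  "series": [
    [1,[0,0,0.05],0],
    [1,[0,-0.02,0.11],0],
    [1,[0.02,-0.07,0.16],0],
    [1,[0.04,-0.13,0.18],0],
    [1,[0.05,-0.18,0.18],0]
  ]
}}

```text
time: 31.38
tool_pos: [429.8, 104.1, 266.2]
tcp_rot: [177.9, 0.6, 167.4]
ft_force: [1.6, 0.4, -0.8]
finger_gap: 85.4
```

Request:
{"op": "apply_moves", "data": {
  "series": [
    [1,[0.0,-0.05,0],0],
    [1,[0,-0.1,0],0],
    [1,[0,-0.1,0],0],
    [1,[0,-0.1,0],0]
  ]
}}

```text
time: 31.88
tool_pos: [430.0, 4.3, 266.3]
tcp_rot: [177.9, 0.6, 167.3]
ft_force: [0.9, 0.4, -0.3]
finger_gap: 85.7
```

Run:
```python
from h import *
for _ in range(3): p=optics.snapshot("top")
s=sense();print(s["time"],s["tool_pos"],s["qd"].round(1),s["ft_force"]);cv2.imwrite("pics/t32.png",p["color"])
i=p["color"][205:275,205:265]; cv2.imwrite("pics/c32.png",cv2.resize(i,None,fx=8,fy=8,interpolation=2))
p=optics.snapshot("side");cv2.imwrite("pics/s32.png",p["color"])
```

```text
32.025 [429.89664174   5.23411009 266.22320475] [ 0.2  0.   0.  -0.1 -0.1 -0.1] [-0.7389002  -0.21944433 -0.2976078 ]
```

View pics/t32.png

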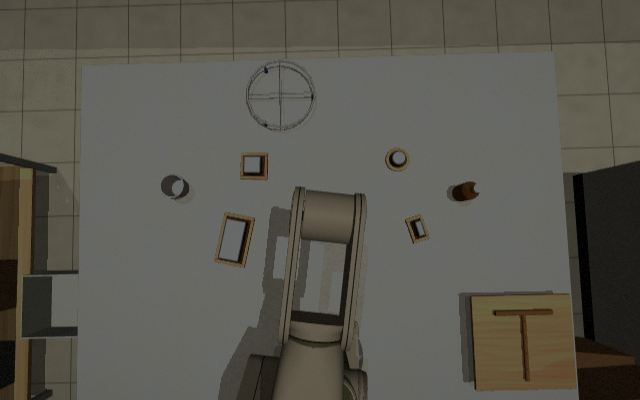

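View pics/c32.png

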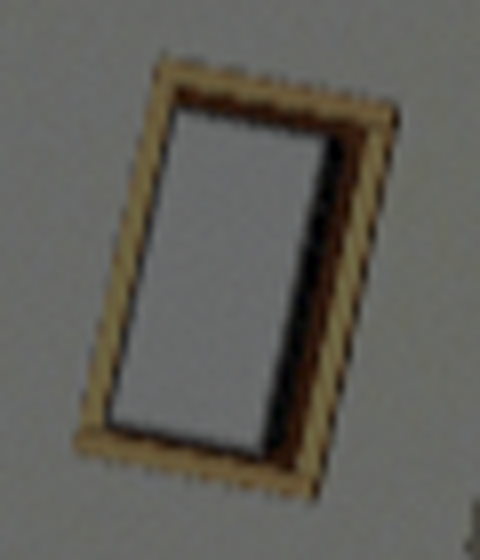

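View pics/s32.png

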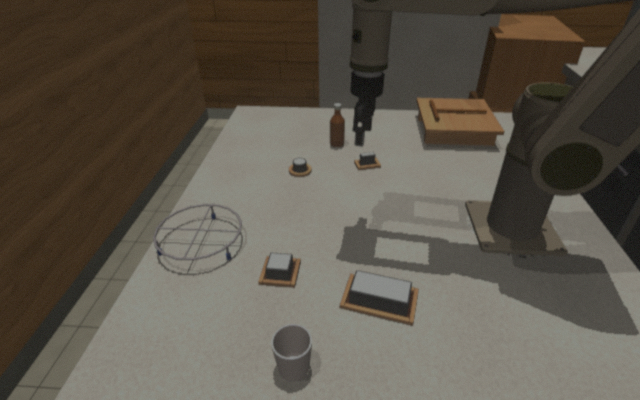

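Run:
```python
from h import *
p=optics.snapshot("top")
poly(p,[(166,100),(340,130),(270,464),(100,428)],(205,205),8,46)
poly(p,[(160,60),(397,106),(316,497),(78,447)],(205,205),8,12)
print(hand_in())
```

```text
ctr [379.8 284.4] len [ 70.5 134.3  68.9 131.8] ang [ 78.7 167.2  76.7 167.9]
ctr [380.5 283.5] len [ 98.9 161.   98.8 159.8] ang [ 77.5 167.3  76.8 167.3]
the job is handed in; nothing more can be done
None
```

I took the stack apart and set all four tins in their own holders, then handed the job in at about 32 s of the 115 s allowed. The arm was lifted clear of everything and at rest.

| Tin | Distance from its holder's centre, from the images | Check that it sits on the floor of the well |
|---|---|---|
| Slim | about 0.7 mm | tool height matched a tin on the floor, with contact force |
| Round | about 1.2 mm | tool height matched, light contact force before release |
| Square | about 2 mm | tool height matched, with contact force |
| Oblong | about 1.1 mm | tool height matched, with contact force |

- **Last pictures:** the final top and side views showed every tin upright inside its rim. The bottle and cup appeared at the same pixel positions as at the start; I did not measure them again.
- **Disagreements:** different views put the same holder up to about 4 mm apart, so I re-measured with the wrist camera just before each set-down.
- **Tool tilt:** the tool leaned up to about 2.4° off vertical over the run. The tins still sat flat once released, and no other check failed.

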